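# Hold the armrest light guide in the beam of the receiver test jig

### The arm

A 7-joint arm with a two-finger parallel gripper is mounted at the origin on the work surface. World frame = base frame: x ahead of the robot, y to its left, z up, the work surface at z = 0. Lengths are in m, angles in rad, forces in N, time in s.
With the tool pointing down it reaches from about 0.4 to 0.875 m from the base axis. Payload 19.3 kg.
Tool frame: the origin (TCP) lies at the very end of the fingers, on their centre line; the grasp point (between the pads) lies 19 mm behind it; z points along the fingers, y is the direction in which the jaws open and shut (so a half turn about z gives the same grasp; the last joint's range is limited). The gripper opens to 85 mm and grips with 20 to 120 N. Pads are 22 mm wide; open, the fingers measure 114 mm over their backs; the gripper's body (76 mm by 85 mm) begins 54 mm behind the grasp point. The pads swing forward as they close: fully open they stand 13 mm farther back than shut.
Start: joints at [-1.384, 0.521, -0.036, 1.599, 0.021, 1.021, -0.113], TCP at [0.159, 0.604, 0.231] pointing down, gripper open.
Joint ranges: [-2.91, 2.91], [-0.3, 2.13], [-1.5, 1.42], [0.17, 2.43], [-1.26, 4.41], [0.16, 1.93], [-2.52, 2.52]. Speed limits (rad/s): [1.89, 1.89, 2.39, 2.39, 3.01, 3.01, 3.01].

### API

Orientations are given as [roll, pitch, yaw] about the fixed x, y, z axes, in that order (R = Rz(yaw) Ry(pitch) Rx(roll)).
In Python, from workcell import bot, viewer gives the robot as it stands.
- The arm moves only by the shell command python3 -m creep 'ROWS' [FORCE]. ROWS is JSON, a list of rows, each an object of numbers: "rx", "ry", "rz": the turn, a rotation vector about the tool's x, y, z in degrees; "tx", "ty", "tz": the shift along the tool's x, y, z in mm; "hand": the closure, from -1 (fully open) to 1 (shut), so that 0 is half open. In form: [{"rx": .., "ry": .., "rz": .., "tx": .., "ty": .., "tz": .., "hand": ..}, ...]. A call has 1 to 8 rows; each row is the pose to reach, as a shift and turn from the pose commanded when the call began, along the tool's axes at that moment; what a row does not reach only later rows make up. A row lasts 1/10 s, in which the tool goes at most 50 mm and 8.59 degrees, less where a joint would pass 70% of its speed; a pose out of reach is approached as far as the arm can. A call with a gripper value outside its range is refused whole. The fingers move at their own pace and stop on an object; FORCE is the grip in N (left out, the last holds). Time passes only in rows, so rows that repeat a pose let the fingers close. It gives the time, the measured TCP pose, the force and the opening at its end, in the units of the state.
- bot.observe(): the state, without advancing time (a new reading comes with each control period).
- viewer.grab_frame(name): name is "scene" or "top" or "wrist"; returns a dict with "pixels" (420x560x3 uint8, blue, green, red), "vertical_fov" (degrees; the focal length in pixels is half the picture's height over the tangent of half this angle, whatever the lens; pixels are square), "cx", "cy" (the principal point, pixels), "rvec" (rotation vector, rad) and "tvec" (3), from world to camera coordinates, as OpenCV has them; the wrist camera has in their place "tool_from_camera" (4x4, takes a point from camera to tool coordinates, whose origin is the TCP and whose axes are the flange's). Camera axes: x right, y down, z forward; pixel columns grow to the right and rows downward; lengths in m; the calibration is good to about 2 mm. The wrist camera is an equidistant fisheye: a pixel r from the principal point sees the ray r / f radians off the axis. A picture is of the moment at which its call begins: read the wrist's pose just before it. There is no depth.
- bot.job_done(): hands the job in, once; it reports no verdict.
Trained networks look in a picture, given as the dict that the camera call returned (one of the last four; its "shot" number tells which), for a name from the list of things; names that differ only in an ending like _2 or _b are one class to them, and where a whole thing is asked for, a point or a joint stands for the part that bears it (a point fixed in the world has none). Each returns a list of dicts, best first, with "score" (0 to 1); they miss things now and then, are a little off and sometimes report something else, mostly with a low value. They report only what shows in the picture. A call takes as long as a camera call.
- viewer.outline_of(target, picture): "mask" (420x560 bool, what is visible of it) and "bbox" ([left, top, right, bottom] in pixels, round what is visible of it).
The state is a dict: "clock": time; "qpos": joint angles; "qd": joint speeds; "joint_efforts": joint torques, N m; "position": TCP position; "tool_rot": TCP orientation; "force": force on the tool from outside, world axes, zero at the start; "moment": the same for the moment, N m; "grip_width": finger opening in m.
Only numpy, scipy, OpenCV 4.12 (cv2) and the standard library are available. Lean on these libraries where they do the work, as an engineer would, in place of code of your own. Each camera call takes 0.05 s, during which the arm holds its last target.

### The job

Check the armrest light guide on the beam jig: first swing the keeper bar down over the receiver in its nest and press its tab until it snaps home in the catch. Then pick the clear light guide up from the mat by its two frosted faces only, leaving the polished faces untouched, and hold it upright in the middle of the gap, polished faces square to the beam, so that the beam from the lamp to the receiver's window goes through the middle of it. Finish still holding it there, steady and clear of the jig, and leave the other things on the bench where they are.

Things in the scene. Friction and masses are not known exactly. Their poses are not given: they have to be found in the camera images.
- beam_mid (a point): The middle of the light path of the beam jig, a fixed aluminium base plate 130 x 260 x 12 mm: half-way between the lamp's lens and the receiver's window (gap 120 mm), 65 mm above the bench and 53 mm above the base plate. y runs along the beam, towards the lamp (a black 30 mm tube held in a dark steel block whose top is 86 mm above the bench); z is up; x runs level across the beam. The receiver's nest is at the -y end. The jig is turned about the vertical only.
- keeper_hinge (a point): The hinge axis of the keeper bar, between two aluminium cheeks of the jig, 88 mm above the bench, beside the nest. Its axes are the jig's (as beam_mid); the hinge turns about y. It lies at (50, -82.5, 23) mm in the axes of beam_mid.
- keeper (a joint): Keeper bar angle, rad. 0: shut, level across the receiver's top, its tab towards -x of the jig. It grows as the tab rises, to 1.6, and stays where it is left (under 1 N at the tab moves it). At about 0.12 a stud on the bar meets a spring ball in the catch fork and stops there; 7 to 9 N on the tab pushes it past, and below about 0.04 the ball draws it to 0, a firm stop.
- keeper_tab (a point): Middle of the upper (outer) face of the keeper bar's thumb tab, 123 mm from the hinge axis. The bar is flat steel 16 mm wide and 5 mm thick; the tab is its end, 36 mm long and 24 mm wide. Axes turn with the bar: x points back to the hinge, y along the hinge, z out of the upper face (straight up when shut, when this point is 90.5 mm above the bench). The catch fork, straddling the bar, ends 24 mm short of this point and its top is 101 mm above the bench.
- receiver: The infrared receiver pod under test, loose in the nest: a white box 56 (x) x 45 (y) x 64 mm high, a dark window in its +y face towards the lamp, 45 mm above its foot. Origin at the middle of its underside, 20 mm above the bench; its top is 84 mm above the bench. It belongs where it is, in the nest.
- nest_seat (a point): Middle of the floor of the receiver's nest, 20 mm above the bench; axes of the jig. The receiver's origin sits here.
- guide_mid (a point): Centre of the light guide, a clear acrylic block 32 (x) x 20 (y) x 52 mm high (z up), about 40 g, standing upright on the mat. Its two frosted faces, whitish, look to +x and -x: 32 mm apart, each 20 mm wide. Its two broad clear polished faces look to +y and -y, 20 mm apart. It is the same either way round.
- guide: The light guide as a whole; origin at the middle of its underside, axes as guide_mid.
- guide_clear: The clear middle of the light guide with the two polished faces (the guide without the 3 mm frosted layer at each end); origin and axes as guide. Fingers must not touch it.
- jig: The beam jig; origin at the middle of the base plate's underside, axes as beam_mid.
- mat: Black rubber mat 230 (x) x 170 (y) x 3 mm, fixed on the bench; origin at the middle of its underside. The guide, the roller and the pivot pin stand on it at three places at least 115 mm apart, in any order.
- roller: Bystander: off-white carriage roller, 40 mm across and 24 mm high, lying flat on the mat; origin under its middle.
- pivot_pin: Bystander: steel pivot pin 50 mm high, shank 16 mm, standing on its 26 mm head on the mat; origin under its middle.
- armrest: Bystander: padded stairlift armrest 300 mm long, 65 mm wide and 58 mm high, lying on the bench to the left of the mat; origin under its middle, x along it.

How it is judged:
By the outcome, as a careful person would: the job done as asked, in the order asked, and still so for the second after the job is handed in, while the arm keeps its last pose, push and grip.
It also fails if it takes over 58 s, if anything falls off the work surface, if the arm or the gripper's body presses on something with over 40 N, if the wrist force passes 120 N, or if a joint passes its speed limit or range.

## Working session

There is one attempt and no reset: what is moved stays moved. The work goes in short steps, Python scripts to look and compute and a shell command to move; the robot and the scene stay as the last step left them, time stands still between calls to the robot, and variables do not carry over. Pictures are saved under pics/ and viewed, and the job is handed in when it is done.

```bash
mkdir -p pics; ls; python3 - <<'E'
from workcell import bot, viewer
import cv2
print(bot.observe())
for n in ("scene","top","wrist"):
    f=viewer.grab_frame(n); cv2.imwrite(f"pics/{n}0.png",f["pixels"])
    print({k:v for k,v in f.items() if k!="pixels"})
E
```

```text
pics
{'clock': 0.0, 'qpos': array([-1.38419952,  0.52205081, -0.03636256,  1.5999972 ,  0.02121976,
        1.02111131, -0.11283597]), 'qd': array([ 5.26617947e-04, -8.79266258e-04, -1.97431815e-03,  2.34573785e-03,
       -6.79334307e-06, -1.23986476e-03,  4.22053372e-05]), 'joint_efforts': array([-5.09818183e-04, -9.27117276e+01,  1.98000155e+00, -3.69939137e+01,
        1.79823639e-02,  8.11570790e-03, -5.21287529e-05]), 'position': array([0.15867464, 0.60416885, 0.23070629]), 'tool_rot': array([-3.14041471e+00,  8.40491837e-05,  2.88479057e+00]), 'force': array([0.60559381, 0.47943777, 0.25619829]), 'moment': array([ 0.0324276 , -0.00489932,  0.03170277]), 'grip_width': 0.08552841949257795}
{'vertical_fov': 47.29392164432497, 'cx': 282.196043639378, 'cy': 208.82329680929706, 'rvec': array([ 1.06440423,  2.36725448, -1.04156653]), 'tvec': array([ 0.26924306, -0.26620365,  1.49732408]), 'shot': 1}
{'vertical_fov': 51.947428525323545, 'cx': 274.4433446281516, 'cy': 215.11403179910593, 'rvec': array([ 2.1145869 , -2.17303153,  0.12346112]), 'tvec': array([0.17009115, 0.5387065 , 1.15438554]), 'shot': 2}
{'vertical_fov': 65.70646984690485, 'cx': 273.47051556727797, 'cy': 207.55223310911666, 'tool_from_camera': array([[ 1.19827630e-05, -9.49820692e-01, -3.12794906e-01,
         7.96262672e-02],
       [ 9.99999949e-01,  1.10894149e-04, -2.98428118e-04,
         8.49175873e-04],
       [ 3.18140327e-04, -3.12794887e-01,  9.49820645e-01,
        -1.42765353e-01],
       [ 0.00000000e+00,  0.00000000e+00,  0.00000000e+00,
         1.00000000e+00]]), 'shot': 3}
```

View pics/scene0.png

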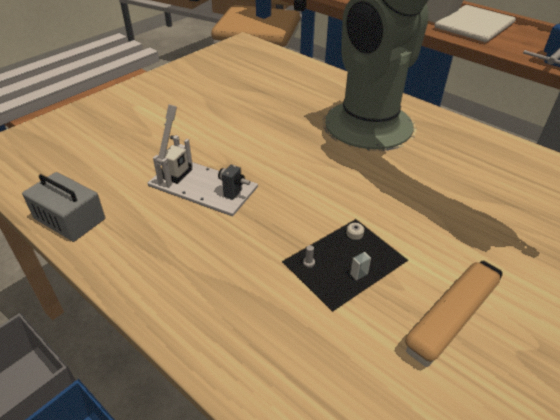

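View pics/top0.png

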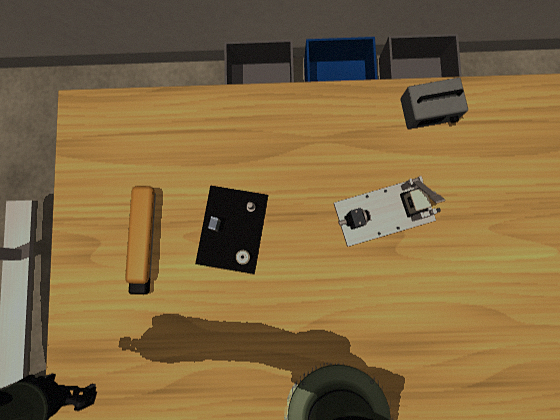

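View pics/wrist0.png

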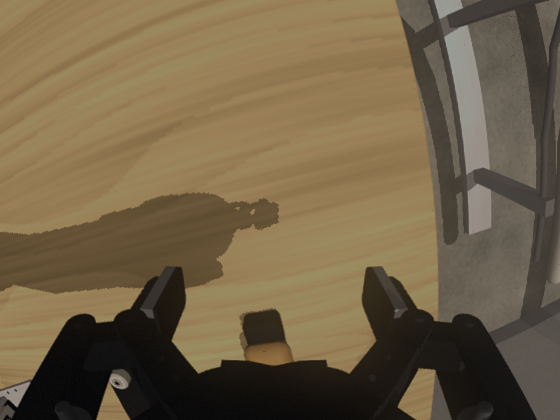

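The top view shows the jig on the right (lamp ~(355,215), receiver ~(415,203)). The mat is at ~(232,230), with the guide at (215,223), the pin at (250,207) and the roller at (243,257). The keeper is open. I'll zoom in and run the networks.

```bash
cat > h.py <<'E'
import numpy as np, cv2
from scipy.spatial.transform import Rotation as R
def K(f):
    F=f["pixels"].shape[0]/2/np.tan(np.radians(f["vertical_fov"])/2)
    return np.array([[F,0,f["cx"]],[0,F,f["cy"]],[0,0,1.]])
def proj(f,P):
    return cv2.projectPoints(np.asarray(P,float).reshape(-1,1,3),f["rvec"],f["tvec"],K(f),None)[0].reshape(-1,2)
def ray(f,uv):
    Rm=cv2.Rodrigues(f["rvec"])[0]; c=-Rm.T@f["tvec"]
    d=Rm.T@np.linalg.inv(K(f))@np.array([uv[0],uv[1],1.]); return c,d
def atz(f,uv,z):
    c,d=ray(f,uv); return c+d*(z-c[2])/d[2]
# wrist
def wF(f): return 210/np.tan(np.radians(f["vertical_fov"])/2)
def wT(f,s):
    T=np.eye(4);T[:3,:3]=R.from_euler('xyz',s["tool_rot"]).as_matrix();T[:3,3]=s["position"]
    return T@f["tool_from_camera"]
def wproj(f,s,P):
    T=np.linalg.inv(wT(f,s)); p=np.asarray(P,float).reshape(-1,3)@T[:3,:3].T+T[:3,3]
    r=np.hypot(p[:,0],p[:,1]); th=np.arctan2(r,p[:,2]); k=wF(f)*th/np.maximum(r,1e-12)
    return np.c_[f["cx"]+p[:,0]*k,f["cy"]+p[:,1]*k]
def watz(f,s,uv,z):
    d=np.array([uv[0]-f["cx"],uv[1]-f["cy"]]);r=np.hypot(*d);th=r/wF(f)
    v=np.array([*(d/r*np.sin(th)),np.cos(th)]);T=wT(f,s);v=T[:3,:3]@v;c=T[:3,3]
    return c+v*(z-c[2])/v[2]
E
python3 - <<'E'
from workcell import bot, viewer
import pickle
from h import *
top=viewer.grab_frame("top"); sc=viewer.grab_frame("scene")
out={}
for nm,f in(("top",top),("scene",sc)):
    for t in ("jig","receiver","keeper","guide","guide_clear","mat","roller","pivot_pin","armrest","keeper_tab"):
        for i,r in enumerate(viewer.outline_of(t,f)[:2]):
            m=r["mask"];ys,xs=np.nonzero(m)
            print(nm,t,round(r["score"],2),r["bbox"],m.sum(),xs.mean().round(1),ys.mean().round(1))
            if i==0: out[nm,t]=m
pickle.dump((top,sc,out),open("d0.pkl","wb"))
def crop(f,x0,y0,x1,y1,s,fn):
    cv2.imwrite(fn,cv2.resize(f["pixels"][y0:y1,x0:x1],None,fx=s,fy=s,interpolation=cv2.INTER_CUBIC))
crop(top,325,165,455,255,6,"pics/tj.png"); crop(sc,140,95,265,215,5,"pics/sj.png")
crop(top,190,175,280,285,5,"pics/tm.png"); crop(sc,280,215,410,305,6,"pics/sm.png")
E
```

```text
top jig 0.88 [333.1, 175.4, 442.2, 247.0] 3970 382.4 212.1
top receiver 0.95 [406.1, 189.4, 428.6, 215.2] 505 416.8 200.8
top keeper 0.59 [411.1, 181.4, 442.2, 203.5] 221 428.3 191.6
top guide_clear 0.47 [211.3, 220.7, 220.8, 227.7] 76 214.3 223.6
top mat 0.9 [194.9, 184.4, 267.7, 279.2] 4619 231.5 229.6
top roller 0.66 [235.8, 247.3, 248.1, 266.2] 164 242.5 256.9
top armrest 0.97 [124.5, 186.7, 154.0, 294.7] 2616 140.2 239.9
top keeper_tab 0.65 [413.6, 182.6, 444.6, 203.3] 257 429.3 192.2
scene jig 0.76 [150.0, 104.6, 256.4, 212.2] 3932 200.4 177.9
scene receiver 0.65 [165.3, 143.8, 186.4, 176.2] 515 176.4 160.0
scene receiver 0.64 [403.3, 259.6, 505.4, 364.5] 4320 451.7 311.9
scene keeper 0.57 [158.1, 104.5, 175.2, 161.3] 451 166.7 132.2
scene guide 0.59 [350.7, 247.7, 370.0, 278.4] 373 360.3 265.7
scene guide_clear 0.53 [354.0, 248.3, 371.3, 279.1] 208 362.8 263.6
scene mat 0.94 [284.1, 217.0, 406.0, 310.0] 5208 343.6 264.5
scene roller 0.67 [344.8, 221.0, 363.0, 239.6] 230 355.0 230.3
scene pivot_pin 0.59 [349.8, 249.4, 369.4, 279.3] 399 360.4 265.2
scene pivot_pin 0.53 [303.0, 242.8, 315.7, 266.8] 195 309.0 256.6
scene keeper_tab 0.59 [157.5, 105.8, 172.0, 165.3] 436 166.2 132.4
scene keeper_tab 0.44 [148.7, 105.1, 259.7, 217.3] 4177 200.6 178.2
```

View pics/tj.png

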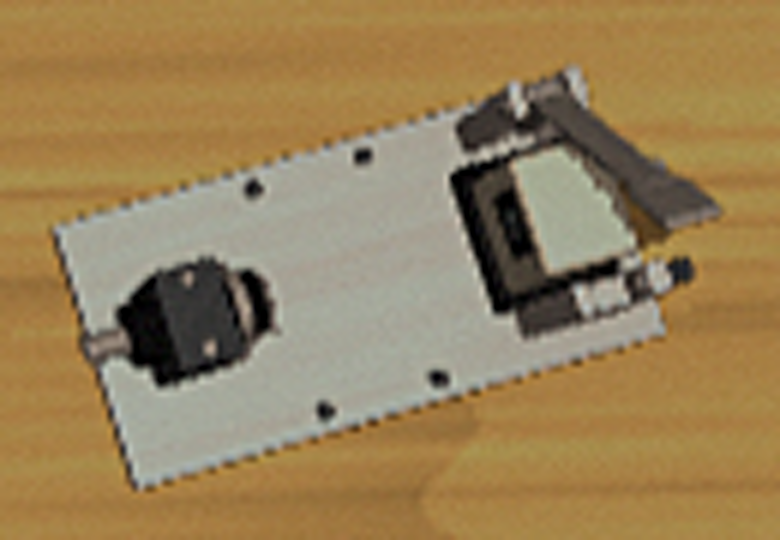

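View pics/sj.png

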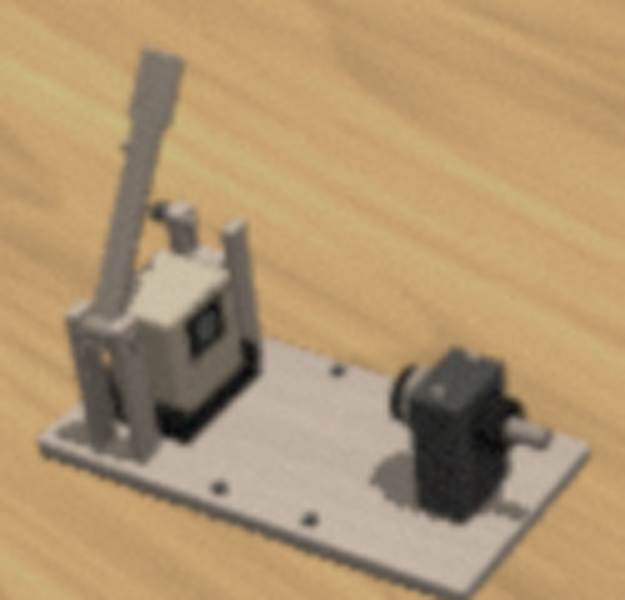

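View pics/tm.png

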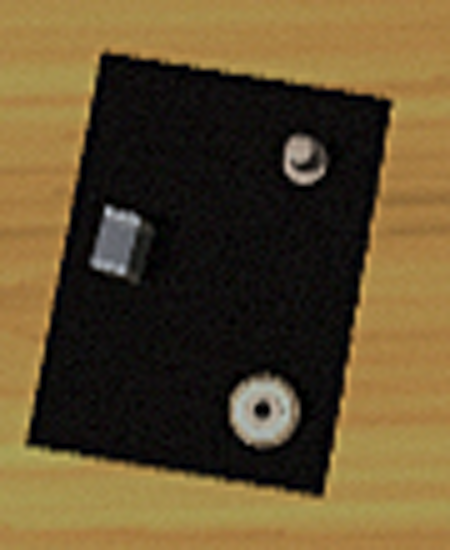

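View pics/sm.png

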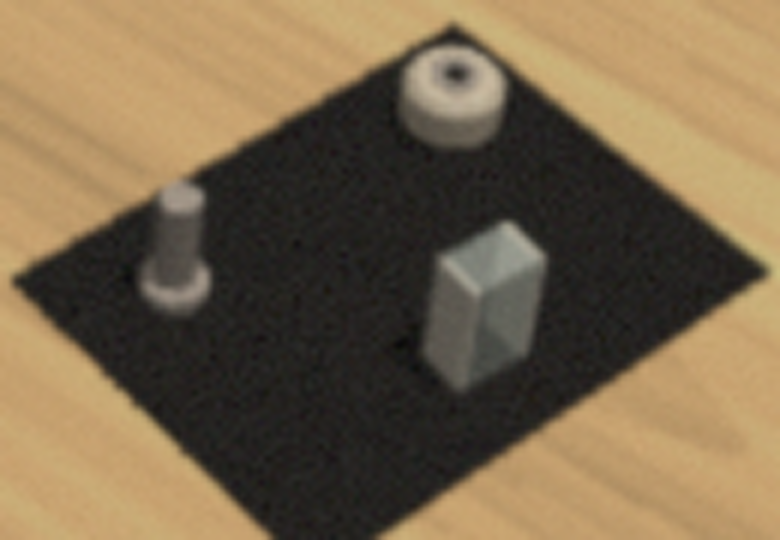

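```bash
cat > fit.py <<'E'
import pickle
from h import *
from scipy.optimize import least_squares
top,sc,out=pickle.load(open("d0.pkl","rb"))
def px(p,s,o): return (np.array(p,float)+.5)/s-.5+np.array(o)
T=lambda p:px(p,6,(325,165)); S=lambda p:px(p,5,(140,95))
def W(q,P): return R.from_euler('z',q[2]).apply(P)+[q[0],q[1],0]
# jig origin axes; x to far, y to lamp
obs=[(top,T((57,230)),(.065,.13,.012)),(top,T((135,490)),(-.065,.13,.012)),(top,T((660,335)),(-.065,-.13,.012)),
(sc,S((42,440)),(.065,-.13,.012)),(sc,S((465,585)),(.065,.13,.012)),(sc,S((590,447)),(-.065,.13,.012))]
def res(q,obs): return np.concatenate([proj(f,W(q,np.array(P)))[0]-uv for f,uv,P in obs])
c=atz(top,(382,212),.012)
for nm,ob in(("both",obs),("top",obs[:3]),("scene",obs[3:])):
    r=least_squares(res,[c[0],c[1],.2],args=(ob,)); print(nm,r.x,np.degrees(r.x[2]),r.fun.round(1))
    if nm=="both": J=r.x
M=lambda p:px(p,5,(190,175)); N=lambda p:px(p,6,(280,215))
h=[.016,.010]
def g(s):return [(top,M((105,205)),(+h[0],h[1],.055)),(top,M((140,212)),(h[0],-h[1],.055)),(top,M((130,273)),(-h[0],-h[1],.055)),(top,M((93,267)),(-h[0],h[1],.055)),
(sc,N((437,258)),(h[0],-h[1],.055)),(sc,N((512,222)),(-h[0],-h[1],.055)),(sc,N((546,262)),(-h[0],h[1],.055)),(sc,N((478,295)),(h[0],h[1],.055)),
(sc,N((423,355)),(h[0],-h[1],.003)),(sc,N((460,390)),(h[0],h[1],.003)),(sc,N((527,352)),(-h[0],h[1],.003))]
c=atz(top,(214,223.6),.055)
for nm,ob in(("both",g(1)),("top",g(1)[:4]),("scene",g(1)[4:])):
    r=least_squares(res,[c[0],c[1],0],args=(ob,)); print(nm,r.x,np.degrees(r.x[2]),r.fun.round(1))
    if nm=="both": G=r.x
# keeper angle: tab end in jig axes
beam=np.array([0,0,.065]); hin=beam+[.05,-.0825,.023]
def tab(a,l=.123,o=.0025,y=0): # upper face outward
    return hin+[-l*np.cos(a)+o*np.sin(a), y, l*np.sin(a)+o*np.cos(a)]
for a in (1.0,1.1,1.2,1.3,1.4,1.5,1.6):
    P=[W(J,tab(a,l)) for l in(.03,.141)]
    print(a,proj(top,P).round(1).tolist(),proj(sc,P).round(1).tolist(),W(J,tab(a)).round(4))
print("beam",W(J,beam),"hinge",W(J,hin),"tab shut",W(J,tab(0)))
pickle.dump((J,G),open("pose.pkl","wb"))
E
python3 fit.py
```

```text
both [ 0.54880952 -0.15288681  0.25738317] 14.746969518243898 [-1.1 -0.7 -0.3  0.1  1.1 -0.1 -0.8 -0.9  0.2  0.9  0.8 -1.4]
top [ 0.54823991 -0.15310222  0.25799346] 14.781936344309104 [-1.1 -0.5 -0.2  0.4  1.2  0. ]
scene [ 0.5496503  -0.15215954  0.25612701] 14.674996522184278 [-0.9 -0.7  0.1  1.3  0.8 -1. ]
both [ 0.52596105  0.3249646  -0.24778568] -14.197073847774258 [-0.5  0.2 -0.4  0.4 -1.1 -0.4 -0.9 -0.8  0.2 -0.1 -0.8 -0.4 -0.1 -1.2
 -0.3 -0.3 -0.  -0.2 -0.1 -0.  -0.2 -0.1]
top [ 0.52544746  0.32303168 -0.19106668] -10.94731456193189 [-0.1  0.5  0.1  0.3 -0.1 -0.4  0.1 -0.4]
scene [ 0.52642302  0.32584989 -0.28050591] -16.07180479120923 [ 0.4  0.  -0.3  0.1  0.2 -0.6 -0.3 -0.   0.1 -0.  -0.2  0.2  0.1  0.4]
1.0 [[419.3, 183.6], [439.9, 199.4]] [[162.7, 148.5], [171.8, 104.1]] [ 0.5559 -0.2363  0.1929]
1.1 [[419.1, 182.5], [439.2, 193.9]] [[161.9, 148.6], [168.3, 103.9]] [ 0.5664 -0.2336  0.1988]
1.2 [[418.9, 181.4], [438.3, 188.3]] [[161.1, 148.9], [164.6, 104.3]] [ 0.5773 -0.2307  0.2035]
1.3 [[418.6, 180.3], [437.0, 182.5]] [[160.4, 149.2], [160.9, 105.3]] [ 0.5887 -0.2277  0.2072]
1.4 [[418.3, 179.1], [435.5, 176.6]] [[159.6, 149.7], [157.0, 106.9]] [ 0.6003 -0.2246  0.2096]
1.5 [[417.9, 178.0], [433.7, 170.9]] [[158.8, 150.3], [153.2, 109.1]] [ 0.6122 -0.2215  0.2109]
1.6 [[417.5, 177.0], [431.7, 165.2]] [[158.1, 151.0], [149.3, 111.9]] [ 0.6241 -0.2184  0.2109]
beam [ 0.54880952 -0.15288681  0.065     ] hinge [ 0.61816293 -0.21994167  0.088     ] tab shut [ 0.49921462 -0.25125142  0.0905    ]
```

```bash
cat > go.py <<'E'
# usage: go.py x y z yawdeg  -> shift/turn in tool axes from measured pose (tool pointing down)
import sys
from workcell import bot
from h import *
s=bot.observe(); x,y,z,psi=map(float,sys.argv[1:5])
R0=R.from_euler('xyz',s["tool_rot"]); R1=R.from_euler('xyz',[np.pi,0,np.radians(psi)])
print("t mm",(R0.inv().apply(np.array([x,y,z])-s["position"])*1000).round(1),"r deg",np.degrees((R0.inv()*R1).as_rotvec()).round(2))
print(s["position"].round(4),np.degrees(s["tool_rot"]).round(2),s["force"].round(1),s["clock"],s["grip_width"],s["qpos"].round(2))
E
python3 go.py .45 .15 .26 90; python3 go.py .62 -.2 .26 14.75
python3 - <<'E'
import numpy as np
# TCP path in jig xz -> world
yaw=.25738;o=np.array([.5488,-.1529]);c,s=np.cos(yaw),np.sin(yaw)
for a in np.arange(1.1,-.01,-.1):
    l=.130;x=.05-l*np.cos(a)+.0025*np.sin(a)+.011;z=.088+l*np.sin(a)+.0025*np.cos(a);y=-.0825
    print(round(a,2),"jig",round(x*1e3,1),round(z*1e3,1),"world",np.round([o[0]+c*x-s*y,o[1]+s*x+c*y,z],4))
E
```

```text
t mm [-397.1 -365.6  -28.7] r deg [-0.    0.   75.29]
[0.1588 0.6045 0.2313] [-180.      0.    165.29] [0.1 0.6 0.1] 1.25 0.08542486083565072 [-1.38  0.52 -0.04  1.6   0.02  1.02 -0.11]
t mm [-650.4 -661.   -28.7] r deg [  0.     0.   150.54]
[0.1588 0.6045 0.2313] [-180.      0.    165.29] [0.1 0.6 0.1] 1.25 0.08542486083565072 [-1.38  0.52 -0.04  1.6   0.02  1.02 -0.11]
1.1 jig 4.3 205.0 world [ 0.5739 -0.2316  0.205 ]
1.0 jig -7.1 198.7 world [ 0.5629 -0.2345  0.1987]
0.9 jig -17.9 191.4 world [ 0.5525 -0.2372  0.1914]
0.8 jig -27.8 183.0 world [ 0.5429 -0.2398  0.183 ]
0.7 jig -36.8 173.7 world [ 0.5342 -0.2421  0.1737]
0.6 jig -44.9 163.5 world [ 0.5264 -0.2441  0.1635]
0.5 jig -51.9 152.5 world [ 0.5196 -0.2459  0.1525]
0.4 jig -57.8 140.9 world [ 0.5139 -0.2474  0.1409]
0.3 jig -62.5 128.8 world [ 0.5094 -0.2486  0.1288]
0.2 jig -65.9 116.3 world [ 0.5061 -0.2495  0.1163]
0.1 jig -68.1 103.5 world [ 0.5039 -0.25    0.1035]
-0.0 jig -69.0 90.5 world [ 0.5031 -0.2502  0.0905]
```

```bash
python3 -m creep '[{"tx":-50,"ty":-45,"tz":-30,"rz":8,"hand":1},{"tx":-95,"ty":-90,"tz":-30,"rz":16,"hand":1},{"tx":-140,"ty":-135,"tz":-30,"rz":25,"hand":1},{"tx":-190,"ty":-180,"tz":-30,"rz":34,"hand":1},{"tx":-240,"ty":-225,"tz":-30,"rz":42,"hand":1},{"tx":-285,"ty":-265,"tz":-30,"rz":50,"hand":1},{"tx":-325,"ty":-300,"tz":-30,"rz":58,"hand":1},{"tx":-365,"ty":-335,"tz":-30,"rz":66,"hand":1}]' 40; python3 go.py .62 -.2 .26 14.75
```

```text
t mm [-650.4 -661.   -28.7] r deg [  0.     0.   150.54]
[0.1588 0.6045 0.2313] [-180.      0.    165.29] [0.1 0.6 0.1] 1.25 0.08542486083565072 [-1.38  0.52 -0.04  1.6   0.02  1.02 -0.11]schema error: expected keys rx, ry, rz, tx, ty, tz, hand
```

```bash
python3 -m creep '[{"rx":0,"ry":0,"rz":66,"tx":-365,"ty":-335,"tz":-30,"hand":1},{"rx":0,"ry":0,"rz":66,"tx":-365,"ty":-335,"tz":-30,"hand":1},{"rx":0,"ry":0,"rz":66,"tx":-365,"ty":-335,"tz":-30,"hand":1},{"rx":0,"ry":0,"rz":66,"tx":-365,"ty":-335,"tz":-30,"hand":1},{"rx":0,"ry":0,"rz":66,"tx":-365,"ty":-335,"tz":-30,"hand":1},{"rx":0,"ry":0,"rz":66,"tx":-365,"ty":-335,"tz":-30,"hand":1},{"rx":0,"ry":0,"rz":66,"tx":-365,"ty":-335,"tz":-30,"hand":1},{"rx":0,"ry":0,"rz":66,"tx":-365,"ty":-335,"tz":-30,"hand":1}]' 40; python3 go.py .62 -.2 .26 14.75
```

```text
clock: 2.05
position: [0.3754, 0.2669, 0.2559]
tool_rot: [3.141, -0.001, 1.727]
force: [0.9, 0.8, -0.6]
grip_width: -0.0002
t mm [-499.3  169.    -4.4] r deg [-1.00e-02 -6.00e-02  8.42e+01]
[0.3754 0.2669 0.2559] [ 1.7997e+02 -4.0000e-02  9.8950e+01] [ 0.9  0.8 -0.6] 2.05 -0.00015486381495448298 [-1.03  0.24  0.34  2.   -0.1   0.92 -0.48]
```

```bash
python3 -m creep '[{"rx":0,"ry":0,"rz":84,"tx":-500,"ty":169,"tz":-5,"hand":1},{"rx":0,"ry":0,"rz":84,"tx":-500,"ty":169,"tz":-5,"hand":1},{"rx":0,"ry":0,"rz":84,"tx":-500,"ty":169,"tz":-5,"hand":1},{"rx":0,"ry":0,"rz":84,"tx":-500,"ty":169,"tz":-5,"hand":1},{"rx":0,"ry":0,"rz":84,"tx":-500,"ty":169,"tz":-5,"hand":1},{"rx":0,"ry":0,"rz":84,"tx":-500,"ty":169,"tz":-5,"hand":1},{"rx":0,"ry":0,"rz":84,"tx":-500,"ty":169,"tz":-5,"hand":1},{"rx":0,"ry":0,"rz":84,"tx":-500,"ty":169,"tz":-5,"hand":1}]' 40; python3 go.py .62 -.2 .26 14.75
```

```text
clock: 2.85
position: [0.563, -0.0864, 0.2595]
tool_rot: [3.142, -0.001, 0.527]
force: [0.6, 1.6, -0.0]
grip_width: 0.0007
t mm [ -7.9 126.8  -0.5] r deg [-0.   -0.04 15.46]
[ 0.563  -0.0864  0.2595] [ 1.800e+02 -4.000e-02  3.021e+01] [ 0.6  1.6 -0. ] 2.85 0.0006899215549889286 [-0.44  0.49  0.7   1.74 -0.36  1.04 -0.66]
```

```bash
python3 - <<'E'
from workcell import bot, viewer
import pickle
from h import *
s=bot.observe(); f=viewer.grab_frame("wrist"); cv2.imwrite("pics/w1.png",f["pixels"]); pickle.dump((s,f),open("w1.pkl","wb"))
E
```

```text
(no output)
```

View pics/w1.png

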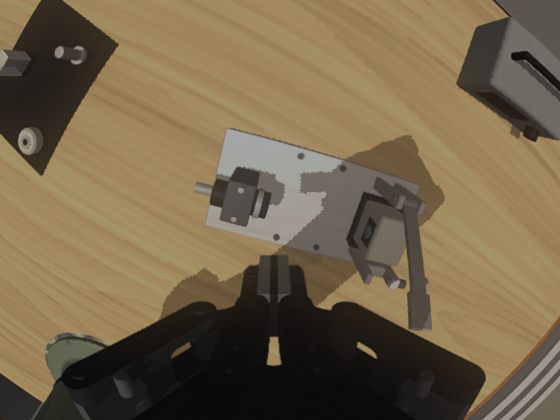

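The wrist view shows the plate corners at (230,129), (207,226) and (418,184), and the keeper running from (406,200) to its tab end at (421,328). I'll refit the jig and keeper angle from these.

```bash
cat > fit2.py <<'E'
import pickle
from h import *
from scipy.optimize import least_squares
s,f=pickle.load(open("w1.pkl","rb")); J,G=pickle.load(open("pose.pkl","rb"))
def W(q,P): return R.from_euler('z',q[2]).apply(P)+[q[0],q[1],0]
P=np.array([(.065,.13,.012),(-.065,.13,.012),(.065,-.13,.012)]); uv=np.array([(230,128.5),(206.5,226.5),(418.5,183.5)])
r=least_squares(lambda q:(wproj(f,s,W(q,P))-uv).ravel(),J); print(r.x,np.degrees(r.x[2]),r.fun.round(1),J)
hin=np.array([.05,-.0825,.088])
for q in (J,r.x):
  for a in(.8,.9,1.0,1.1,1.2):
    p=[W(q,hin+[-l*np.cos(a)+.0025*np.sin(a),0,l*np.sin(a)+.0025*np.cos(a)]) for l in(.03,.105,.141)]
    print(a,wproj(f,s,p).round(0).tolist())
im=f["pixels"].copy(); cv2.imwrite("pics/w1z.png",cv2.resize(im[100:340,190:450],None,fx=2.4,fy=2.4,interpolation=cv2.INTER_CUBIC))
E
python3 fit2.py
```

```text
[ 0.55263989 -0.15517431  0.26507467] 15.187659721614441 [-2.  -0.1 -0.5 -0.3  3.   0.8] [ 0.54880952 -0.15288681  0.25738317]
0.8 [[408.0, 229.0], [406.0, 301.0], [404.0, 338.0]]
0.9 [[410.0, 228.0], [412.0, 298.0], [412.0, 336.0]]
1.0 [[411.0, 226.0], [419.0, 293.0], [422.0, 331.0]]
1.1 [[413.0, 224.0], [426.0, 287.0], [432.0, 324.0]]
1.2 [[414.0, 222.0], [432.0, 280.0], [442.0, 316.0]]
0.8 [[412.0, 227.0], [411.0, 298.0], [409.0, 336.0]]
0.9 [[413.0, 225.0], [417.0, 295.0], [417.0, 333.0]]
1.0 [[415.0, 223.0], [424.0, 290.0], [427.0, 328.0]]
1.1 [[416.0, 221.0], [430.0, 284.0], [437.0, 321.0]]
1.2 [[418.0, 219.0], [437.0, 277.0], [447.0, 312.0]]
```

View pics/w1z.png

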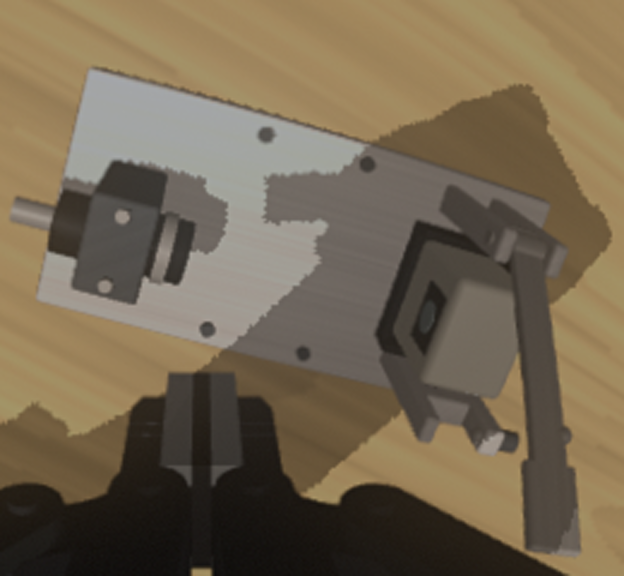

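```bash
sed -i 's/^P=.*/P=np.array([(.065,.13,.012),(-.065,.13,.012),(.065,-.13,.012)]); uv=np.array([(228.2,128.2),(206,224.6),(418.2,183.3)])/' fit2.py; cat >> fit2.py <<'E'
import sys
sys.argv=['']
exec(open("fit.py").read().split("c=atz(top,(382")[0])
r=least_squares(lambda q:np.r_[(wproj(f,s,W(q,P))-uv).ravel()/1.2,res(q,obs)],J); print("all",r.x,np.degrees(r.x[2]),r.fun.round(1))
pickle.dump((r.x,G),open("pose2.pkl","wb"))
E
python3 fit2.py | grep -v '^[01]\.'; python3 go.py .605 -.223 .235 14.75
```

```text
[ 0.55280906 -0.15357049  0.26320151] 15.080335561879606 [-1.1 -0.7 -1.   0.7  2.6  0.5] [ 0.54880952 -0.15288681  0.25738317]
all [ 0.55121768 -0.15312209  0.26049789] 14.925429543037428 [-1.6  0.  -1.6  1.1  1.4  1.3 -1.1 -1.4 -0.1 -0.6  1.1 -1.1 -1.7 -0.4
 -0.4  1.3  0.1 -1.1]
t mm [-28.2 132.2  25.4] r deg [ 0.26 -0.03 14.55]
[ 0.5649 -0.0938  0.2598] [179.74   0.    29.3 ] [-7.  -6.  -4.1] 2.9 0.00023513278467344616 [-0.43  0.49  0.71  1.74 -0.36  1.04 -0.66]
```

```bash
python3 -m creep '[{"rx":0,"ry":0,"rz":14.5,"tx":-28,"ty":132,"tz":15,"hand":1},{"rx":0,"ry":0,"rz":14.5,"tx":-28,"ty":132,"tz":15,"hand":1},{"rx":0,"ry":0,"rz":14.5,"tx":-28,"ty":132,"tz":15,"hand":1},{"rx":0,"ry":0,"rz":14.5,"tx":-28,"ty":132,"tz":30,"hand":1},{"rx":0,"ry":0,"rz":14.5,"tx":-28,"ty":132,"tz":50,"hand":1},{"rx":0,"ry":0,"rz":14.5,"tx":-28,"ty":132,"tz":64,"hand":1},{"rx":0,"ry":0,"rz":14.5,"tx":-28,"ty":132,"tz":64,"hand":1},{"rx":0,"ry":0,"rz":14.5,"tx":-28,"ty":132,"tz":64,"hand":1}]' 40; python3 go.py .563 -.2345 .196 14.9;  python3 - <<'E'
from workcell import bot, viewer
import pickle
from h import *
s=bot.observe(); f=viewer.grab_frame("wrist"); pickle.dump((s,f),open("w2.pkl","wb"))
g=viewer.grab_frame("scene")
cv2.imwrite("pics/w2.png",f["pixels"]); cv2.imwrite("pics/s2.png",cv2.resize(g["pixels"][60:220,120:290],None,fx=4,fy=3.5,interpolation=cv2.INTER_CUBIC))
E
```

```text
clock: 3.7
position: [0.6053, -0.2123, 0.1957]
tool_rot: [3.141, -0.0, 0.28]
force: [0.0, -0.7, 0.3]
grip_width: -0.0
t mm [-46.8   9.7  -0.3] r deg [ 0.01 -0.01  1.16]
[ 0.6053 -0.2123  0.1957] [ 1.7999e+02 -1.0000e-02  1.6060e+01] [ 0.  -0.7  0.3] 3.7 -4.737454815915035e-05 [-0.18  0.69  0.69  1.61 -0.5   1.02 -0.63]
```

View pics/w2.png

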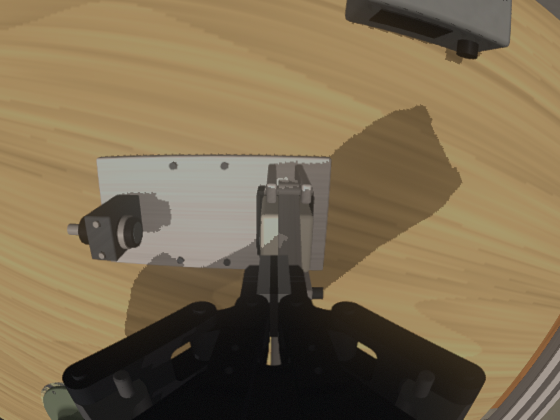

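View pics/s2.png

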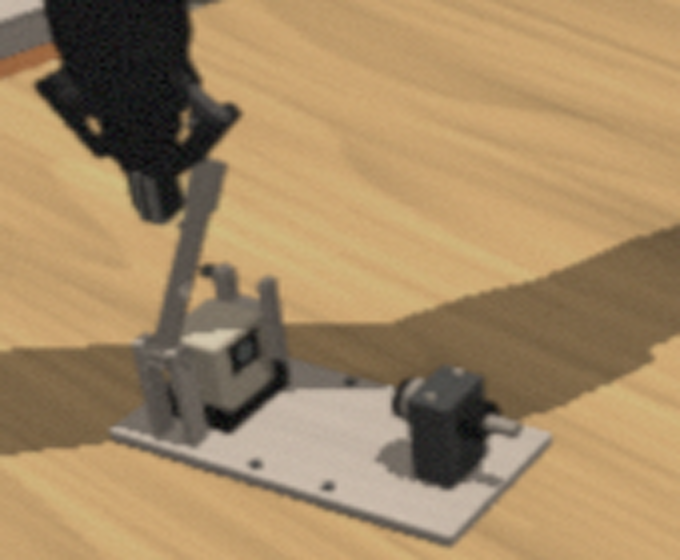

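```bash
python3 go.py .563 -.2345 .196 14.9; python3 - <<'E'
exec(open("fit.py").read().split("c=atz(top,(382")[0])
s,f=pickle.load(open("w2.pkl","rb")); J,G=pickle.load(open("pose2.pkl","rb"))
P=np.array([(.065,.13,.012),(.065,-.13,.012),(-.065,.13,.012),(-.065,-.13,.012)]); uv=np.array([(98,157),(330,157),(97,261),(323,270)])
r=least_squares(lambda q:(wproj(f,s,W(q,P))-uv).ravel(),J);print(r.x,np.degrees(r.x[2]),r.fun.round(1))
r=least_squares(lambda q:(wproj(f,s,W(q,P[:2]))-uv[:2]).ravel(),J);print(r.x,np.degrees(r.x[2]),r.fun.round(1))
cv2.imwrite("pics/w2z.png",cv2.resize(f["pixels"][140:300,80:350],None,fx=2.8,fy=2.8,interpolation=cv2.INTER_CUBIC))
E
```

```text
t mm [-47.    9.4   0.2] r deg [ 0.03 -0.06  1.15]
[ 0.6055 -0.2125  0.1962] [ 1.7997e+02 -6.0000e-02  1.6050e+01] [-0.4 -0.7  0.2] 3.8 0.00015246217481817008 [-0.18  0.69  0.69  1.61 -0.5   1.02 -0.63]
[ 0.55251232 -0.14943234  0.24639995] 14.117677472250017 [-4.6 -1.9 -0.5  1.1 10.1 -1.6 -3.6  0.7]
[ 0.55265517 -0.15290681  0.26046687] 14.923652446018977 [-2.6  0.2  2.   0.1]
```

View pics/w2z.png

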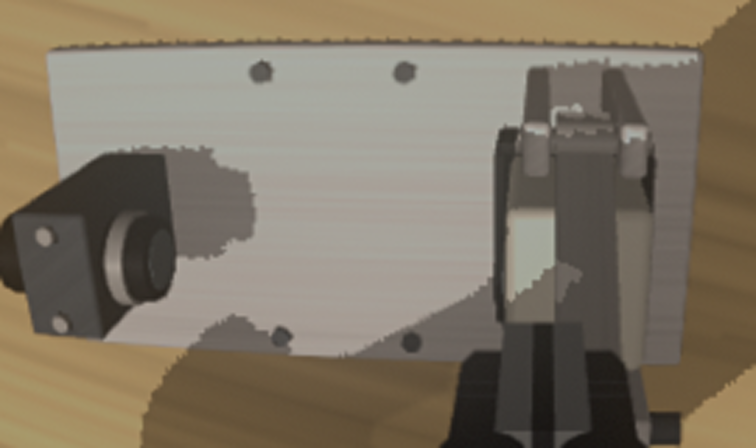

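```bash
cat > arc.py <<'E'
from workcell import bot
from h import *
s=bot.observe(); q=np.array([.551,-.153,.2604]); R0=R.from_euler('xyz',s["tool_rot"])
print(s["position"].round(4),s["clock"])
for a in [1.1,1.,.9,.8,.7,.6,.5,.4,.3,.2,.15,.1,.05,0]:
    l=.130;p=np.array([.05-l*np.cos(a)+.0025*np.sin(a)+.011,-.0825,.088+l*np.sin(a)+.0025*np.cos(a)])
    w=R.from_euler('z',q[2]).apply(p)+[q[0],q[1],0]
    print(a,w.round(4),(R0.inv().apply(w-s["position"])*1e3).round(1))
E
python3 arc.py
```

```text
[ 0.6055 -0.2125  0.1962] 3.8
1.1 [ 0.5764 -0.2316  0.205 ] [-33.3  10.3  -8.8]
1.0 [ 0.5653 -0.2346  0.1987] [-44.7  10.1  -2.6]
0.9 [ 0.555  -0.2373  0.1914] [-55.5   9.9   4.8]
0.8 [ 0.5454 -0.2399  0.183 ] [-65.4   9.7  13.2]
0.7 [ 0.5367 -0.2422  0.1737] [-74.4   9.5  22.5]
0.6 [ 0.5289 -0.2443  0.1635] [-82.5   9.4  32.7]
0.5 [ 0.5221 -0.2461  0.1525] [-89.5   9.2  43.6]
0.4 [ 0.5164 -0.2476  0.1409] [-95.4   9.1  55.2]
0.3 [ 0.5119 -0.2488  0.1288] [-100.1    9.    67.3]
0.2 [ 0.5086 -0.2497  0.1163] [-103.6    8.9   79.8]
0.15 [ 0.5073 -0.25    0.1099] [-104.8    8.9   86.2]
0.1 [ 0.5064 -0.2503  0.1035] [-105.8    8.9   92.7]
0.05 [ 0.5058 -0.2504  0.097 ] [-106.4    8.8   99.1]
0 [ 0.5056 -0.2505  0.0905] [-106.7    8.8  105.6]
```

```bash
python3 -m creep '[{"rx":0,"ry":0,"rz":1.2,"tx":-30,"ty":10,"tz":-2,"hand":1},{"rx":0,"ry":0,"rz":1.2,"tx":-45,"ty":10,"tz":-2,"hand":1},{"rx":0,"ry":0,"rz":1.2,"tx":-56,"ty":10,"tz":5,"hand":1},{"rx":0,"ry":0,"rz":1.2,"tx":-66,"ty":9.7,"tz":13,"hand":1},{"rx":0,"ry":0,"rz":1.2,"tx":-75,"ty":9.5,"tz":22.5,"hand":1},{"rx":0,"ry":0,"rz":1.2,"tx":-82.5,"ty":9.4,"tz":32.7,"hand":1},{"rx":0,"ry":0,"rz":1.2,"tx":-89.5,"ty":9.2,"tz":43.6,"hand":1},{"rx":0,"ry":0,"rz":1.2,"tx":-95.5,"ty":9.1,"tz":55.2,"hand":1}]' 40; python3 - <<'E'
from workcell import bot, viewer
import pickle
from h import *
f=viewer.grab_frame("wrist")
g=viewer.grab_frame("scene")
cv2.imwrite("pics/w3.png",f["pixels"]); cv2.imwrite("pics/s3.png",cv2.resize(g["pixels"][60:220,120:290],None,fx=4,fy=3.5,interpolation=cv2.INTER_CUBIC))
E
python3 arc.py
```

```text
clock: 4.6
position: [0.5154, -0.2477, 0.1389]
tool_rot: [-3.142, 0.0, 0.259]
force: [-0.6, 0.0, 0.2]
grip_width: 0.0001
[ 0.5145 -0.2476  0.1384] 4.7
1.1 [ 0.5764 -0.2316  0.205 ] [ 63.7   0.2 -66.7]
1.0 [ 0.5653 -0.2346  0.1987] [ 52.3   0.3 -60.5]
0.9 [ 0.555  -0.2373  0.1914] [ 41.6   0.3 -53.1]
0.8 [ 0.5454 -0.2399  0.183 ] [ 31.7   0.3 -44.7]
0.7 [ 0.5367 -0.2422  0.1737] [ 22.7   0.4 -35.3]
0.6 [ 0.5289 -0.2443  0.1635] [ 14.7   0.4 -25.1]
0.5 [ 0.5221 -0.2461  0.1525] [  7.7   0.4 -14.2]
0.4 [ 0.5164 -0.2476  0.1409] [ 1.8  0.4 -2.5]
0.3 [ 0.5119 -0.2488  0.1288] [-2.8  0.5  9.6]
0.2 [ 0.5086 -0.2497  0.1163] [-6.3  0.5 22.1]
0.15 [ 0.5073 -0.25    0.1099] [-7.5  0.5 28.5]
0.1 [ 0.5064 -0.2503  0.1035] [-8.4  0.5 34.9]
0.05 [ 0.5058 -0.2504  0.097 ] [-9.   0.5 41.4]
0 [ 0.5056 -0.2505  0.0905] [-9.3  0.5 47.9]
```

View pics/w3.png

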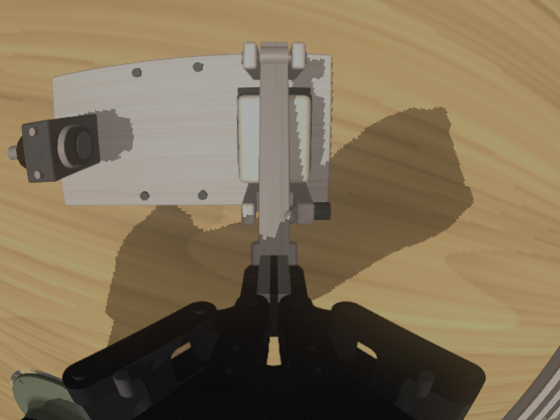

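View pics/s3.png

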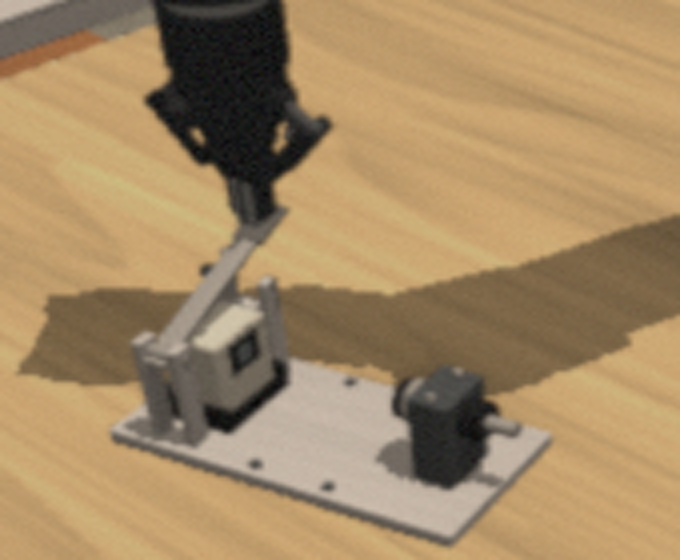

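The bar is following well: the finger sits on the tab, centred at about (275,250). Next I'll go down to about 0.12 and then press.

```bash
python3 -m creep '[{"rx":0,"ry":0,"rz":0,"tx":-3,"ty":0.5,"tz":9.6,"hand":1},{"rx":0,"ry":0,"rz":0,"tx":-5,"ty":0.5,"tz":16,"hand":1},{"rx":0,"ry":0,"rz":0,"tx":-6.5,"ty":0.5,"tz":22,"hand":1},{"rx":0,"ry":0,"rz":0,"tx":-7.5,"ty":0.5,"tz":28,"hand":1},{"rx":0,"ry":0,"rz":0,"tx":-8,"ty":0.5,"tz":30,"hand":1},{"rx":0,"ry":0,"rz":0,"tx":-8,"ty":0.5,"tz":30,"hand":1}]' 40; python3 arc.py | tail -5
```

```text
clock: 5.3
position: [0.5082, -0.2502, 0.1098]
tool_rot: [-3.141, 0.0, 0.259]
force: [-0.3, 0.0, -0.2]
grip_width: 0.0002
0.2 [ 0.5086 -0.2497  0.1163] [ 0.5 -0.4 -6.4]
0.15 [ 0.5073 -0.25    0.1099] [-0.8 -0.4 -0.1]
0.1 [ 0.5064 -0.2503  0.1035] [-1.7 -0.4  6.4]
0.05 [ 0.5058 -0.2504  0.097 ] [-2.3 -0.4 12.8]
0 [ 0.5056 -0.2505  0.0905] [-2.6 -0.4 19.3]
```

```bash
python3 -m creep '[{"rx":0,"ry":0,"rz":0,"tx":-0.5,"ty":0,"tz":3,"hand":1},{"rx":0,"ry":0,"rz":0,"tx":-1,"ty":0,"tz":6,"hand":1},{"rx":0,"ry":0,"rz":0,"tx":-1,"ty":0,"tz":6,"hand":1}]' 40; python3 arc.py | tail -5
```

```text
clock: 5.6
position: [0.5075, -0.2504, 0.104]
tool_rot: [3.141, -0.0, 0.259]
force: [1.9, -0.4, 1.5]
grip_width: -0.0002
0.2 [ 0.5086 -0.2497  0.1163] [  1.2  -0.5 -12.2]
0.15 [ 0.5073 -0.25    0.1099] [-0.1 -0.5 -5.9]
0.1 [ 0.5064 -0.2503  0.1035] [-1.  -0.5  0.6]
0.05 [ 0.5058 -0.2504  0.097 ] [-1.6 -0.5  7. ]
0 [ 0.5056 -0.2505  0.0905] [-1.9 -0.5 13.5]
```

```bash
python3 -m creep '[{"rx":0,"ry":0,"rz":0,"tx":-0.3,"ty":0,"tz":2,"hand":1},{"rx":0,"ry":0,"rz":0,"tx":-0.5,"ty":0,"tz":3,"hand":1}]' 40; python3 -m creep '[{"rx":0,"ry":0,"rz":0,"tx":-0.3,"ty":0,"tz":2,"hand":1},{"rx":0,"ry":0,"rz":0,"tx":-0.3,"ty":0,"tz":2,"hand":1}]' 40;python3 -m creep '[{"rx":0,"ry":0,"rz":0,"tx":-0.3,"ty":0,"tz":2,"hand":1},{"rx":0,"ry":0,"rz":0,"tx":-0.3,"ty":0,"tz":2,"hand":1}]' 40
```

```text
clock: 5.8
position: [0.5071, -0.2505, 0.1011]
tool_rot: [3.141, -0.0, 0.259]
force: [1.9, 0.3, 2.0]
grip_width: -0.0001
clock: 6.0
position: [0.5062, -0.2506, 0.0987]
tool_rot: [-3.141, 0.001, 0.259]
force: [0.2, 0.4, -1.4]
grip_width: 0.0004
clock: 6.2
position: [0.506, -0.2508, 0.0968]
tool_rot: [-3.141, 0.001, 0.259]
force: [-0.4, -0.3, 0.5]
grip_width: -0.0001
```

```bash
python3 -m creep '[{"rx":0,"ry":0,"rz":0,"tx":-0.1,"ty":0,"tz":2,"hand":1},{"rx":0,"ry":0,"rz":0,"tx":-0.2,"ty":0,"tz":3,"hand":1}]' 40; python3 -m creep '[{"rx":0,"ry":0,"rz":0,"tx":0,"ty":0,"tz":1.5,"hand":1},{"rx":0,"ry":0,"rz":0,"tx":0,"ty":0,"tz":2,"hand":1}]' 40;  python3 - <<'E'
from workcell import bot, viewer
import pickle
from h import *
print(bot.observe()["force"])
f=viewer.grab_frame("wrist")
g=viewer.grab_frame("scene")
cv2.imwrite("pics/w4.png",f["pixels"]); cv2.imwrite("pics/s4.png",cv2.resize(g["pixels"][60:220,120:290],None,fx=4,fy=3.5,interpolation=cv2.INTER_CUBIC))
E
```

```text
clock: 6.4
position: [0.506, -0.2508, 0.0939]
tool_rot: [-3.142, 0.0, 0.259]
force: [0.7, -0.4, 1.7]
grip_width: -0.0002
clock: 6.6
position: [0.506, -0.2508, 0.0919]
tool_rot: [-3.142, 0.0, 0.259]
force: [-0.9, -0.6, -0.6]
grip_width: -0.0002
[-0.89187    -0.58974081 -0.64685974]
```

View pics/w4.png

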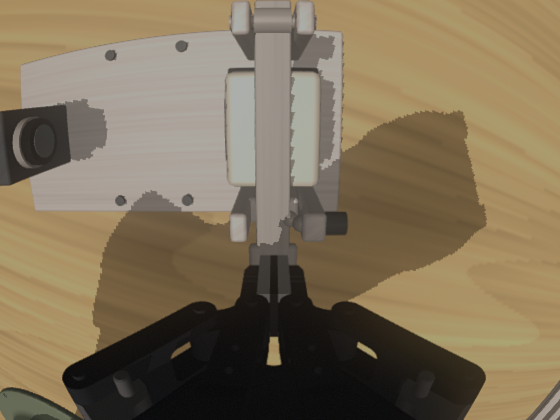

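View pics/s4.png

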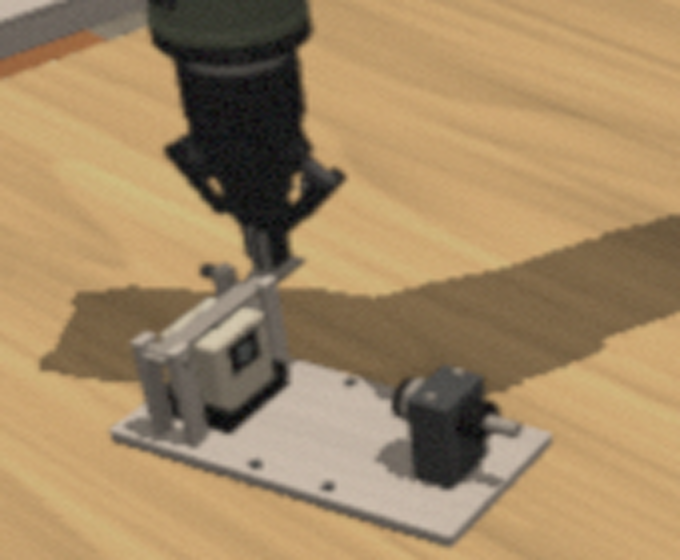

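```bash
python3 - <<'E'
from workcell import viewer
from h import *
g=viewer.grab_frame("scene"); 
cv2.imwrite("pics/s5.png",cv2.resize(g["pixels"][115:175,150:210],None,fx=10,fy=10,interpolation=cv2.INTER_CUBIC))
q=[.551,-.153,.2604];hin=np.array([.05,-.0825,.088])
for a in(0,.05,.12,.2):
  for l,y in((.141,.012),(.141,-.012),(.105,.012)):
    p=hin+[-l*np.cos(a)+.0025*np.sin(a),y,l*np.sin(a)+.0025*np.cos(a)]
    print(a,l,y,((proj(g,R.from_euler('z',q[2]).apply(p)+[q[0],q[1],0])[0]-[150,115])*10).round())
E
```

```text
0 0.141 0.012 [459. 181.]
0 0.141 -0.012 [385. 158.]
0 0.105 0.012 [382. 248.]
0.05 0.141 0.012 [456. 159.]
0.05 0.141 -0.012 [381. 136.]
0.05 0.105 0.012 [379. 232.]
0.12 0.141 0.012 [450. 130.]
0.12 0.141 -0.012 [374. 107.]
0.12 0.105 0.012 [374. 210.]
0.2 0.141 0.012 [441.  97.]
0.2 0.141 -0.012 [365.  75.]
0.2 0.105 0.012 [367. 186.]
```

View pics/s5.png

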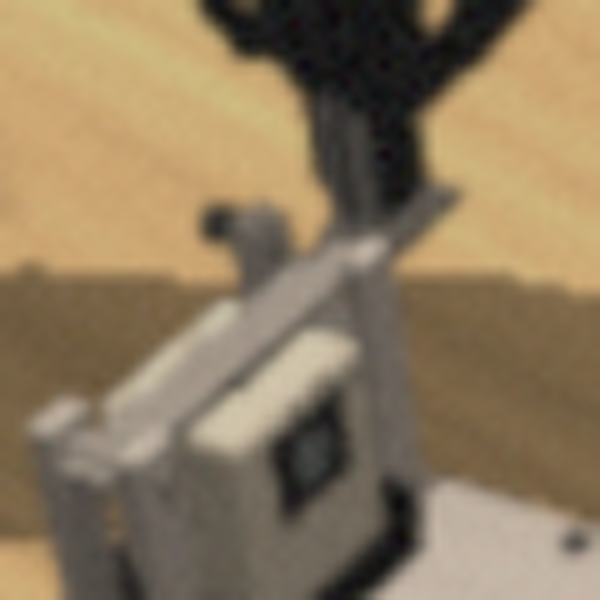

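The tab end is at crop (455,190), which matches angle ≈ 0 (predicted (459,181)). I'll press on to feel the stop.

```bash
for i in 1 2; do python3 -m creep '[{"rx":0,"ry":0,"rz":0,"tx":0,"ty":0,"tz":1.5,"hand":1},{"rx":0,"ry":0,"rz":0,"tx":0,"ty":0,"tz":1.5,"hand":1}]' 40|egrep "pos|force"; done
```

```text
position: [0.5062, -0.2509, 0.0906]
force: [-0.3, -0.4, 1.1]
position: [0.5063, -0.251, 0.0899]
force: [-4.4, 3.1, 20.5]
```

The stop is firm: 20 N at z=0.090. Now I'll lift away and head for the guide.

```bash
python3 -m creep '[{"rx":0,"ry":0,"rz":0,"tx":0,"ty":0,"tz":-40,"hand":1},{"rx":0,"ry":0,"rz":0,"tx":0,"ty":0,"tz":-90,"hand":1},{"rx":0,"ry":0,"rz":0,"tx":0,"ty":0,"tz":-140,"hand":1},{"rx":0,"ry":0,"rz":0,"tx":0,"ty":0,"tz":-180,"hand":1},{"rx":0,"ry":0,"rz":0,"tx":0,"ty":0,"tz":-180,"hand":1},{"rx":0,"ry":0,"rz":0,"tx":0,"ty":0,"tz":-180,"hand":1}]' 40; python3 go.py .526 .325 .25 76;  python3 - <<'E'
from workcell import bot, viewer
import pickle
from h import *
s=bot.observe(); f=viewer.grab_frame("wrist"); pickle.dump((s,f),open("w5.pkl","wb"))
cv2.imwrite("pics/w5.png",f["pixels"])
E
```

```text
clock: 7.75
position: [0.5063, -0.2506, 0.2694]
tool_rot: [3.141, -0.001, 0.259]
force: [-0.0, 0.8, 0.2]
grip_width: -0.0003
t mm [ 166.6 -551.3   19.6] r deg [ 5.000e-02 -6.000e-02 -6.114e+01]
[ 0.5063 -0.2506  0.2694] [ 1.7999e+02 -7.0000e-02  1.4860e+01] [-0.   0.8  0.2] 7.75 -0.0002718009475913265 [-0.19  0.49  0.79  1.75 -0.39  1.07 -0.58]
```

View pics/w5.png

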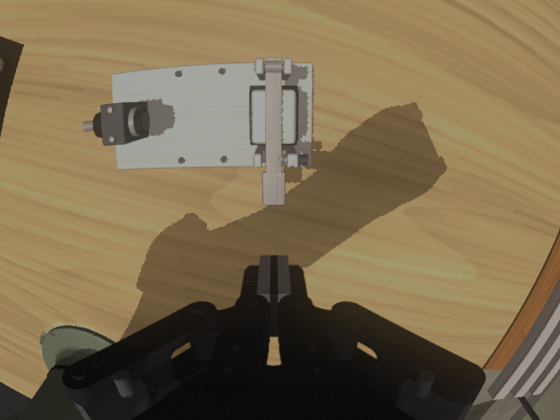

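The keeper is shut over the receiver, with its tab at (274,188). The plate corners are all visible, so I can refine the jig.

```bash
python3 - <<'E'
from h import *
import pickle
s,f=pickle.load(open("w5.pkl","rb"))
cv2.imwrite("pics/w5a.png",cv2.resize(f["pixels"][55:180,80:325],None,fx=3.2,fy=3.2,interpolation=cv2.INTER_CUBIC))
E
```

```text
(no output)
```

View pics/w5a.png

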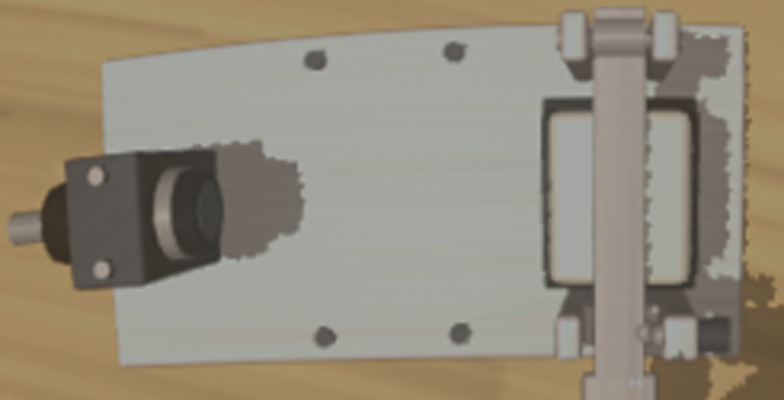

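```bash
python3 -m creep '[{"rx":0,"ry":0,"rz":-61,"tx":166,"ty":-551,"tz":0,"hand":-1},{"rx":0,"ry":0,"rz":-61,"tx":166,"ty":-551,"tz":0,"hand":-1},{"rx":0,"ry":0,"rz":-61,"tx":166,"ty":-551,"tz":0,"hand":-1},{"rx":0,"ry":0,"rz":-61,"tx":166,"ty":-551,"tz":0,"hand":-1},{"rx":0,"ry":0,"rz":-61,"tx":166,"ty":-551,"tz":0,"hand":-1},{"rx":0,"ry":0,"rz":-61,"tx":166,"ty":-551,"tz":0,"hand":-1},{"rx":0,"ry":0,"rz":-61,"tx":166,"ty":-551,"tz":0,"hand":-1},{"rx":0,"ry":0,"rz":-61,"tx":166,"ty":-551,"tz":0,"hand":-1}]' 25; python3 go.py .526 .325 .25 76
```

```text
clock: 8.6
position: [0.5187, 0.1509, 0.2679]
tool_rot: [-3.14, 0.001, 1.329]
force: [0.8, -0.1, 0.8]
grip_width: 0.0855
t mm [170.9 -34.5  17.8] r deg [-0.1   0.05  0.17]
[0.5187 0.1509 0.2679] [-1.799e+02  5.000e-02  7.617e+01] [ 0.8 -0.1  0.8] 8.6 0.08547632628637297 [-0.75  0.38  0.48  1.8  -0.2   1.01 -0.43]
```

```bash
python3 -m creep '[{"rx":0,"ry":0,"rz":0,"tx":90,"ty":-34,"tz":18,"hand":-1},{"rx":0,"ry":0,"rz":0,"tx":90,"ty":-34,"tz":18,"hand":-1},{"rx":0,"ry":0,"rz":0,"tx":90,"ty":-34,"tz":18,"hand":-1},{"rx":0,"ry":0,"rz":0,"tx":90,"ty":-34,"tz":18,"hand":-1}]' 25;python3 - <<'E'
from workcell import bot, viewer
import pickle
from h import *
s=bot.observe(); f=viewer.grab_frame("wrist"); pickle.dump((s,f),open("w6.pkl","wb"))
cv2.imwrite("pics/w6.png",f["pixels"])
for t in("guide","guide_clear"):
  for r in viewer.outline_of(t,f)[:2]:
    ys,xs=np.nonzero(r["mask"]); print(t,r["score"],r["bbox"],xs.mean(),ys.mean())
exec(open("fit.py").read().split("c=atz(top,(382")[0])
s,f=pickle.load(open("w5.pkl","rb")); J,G=pickle.load(open("pose2.pkl","rb"))
P=np.array([(.065,.13,.012),(.065,-.13,.012),(-.065,.13,.012),(-.065,-.13,.012)]); uv=np.array([(112,74.2),(312,63),(117.6,168.9),(310.4,165.8)])
r=least_squares(lambda q:(wproj(f,s,W(q,P))-uv).ravel(),J);print(r.x,np.degrees(r.x[2]),r.fun.round(1))
E
python3 go.py .526 .325 .25 76
```

```text
clock: 9.0
position: [0.5077, 0.2451, 0.2493]
tool_rot: [-3.14, 0.002, 1.325]
force: [0.9, -0.8, 1.1]
grip_width: 0.0852
guide 0.89 [257.2, 91.9, 287.5, 116.8] 272.8243670886076 101.9256329113924
[ 0.55188057 -0.15279487  0.25933649] 14.85888636155297 [-1.2 -0.6  0.8 -0.6 -0.9  0.7  0.8  0.7]
t mm [83.5 -3.5  0.6] r deg [-0.02  0.05 -0.27]
[0.5088 0.2432 0.2507] [-1.7998e+02  5.0000e-02  7.5730e+01] [ 0.7 -0.   0.8] 9.15 0.08538315745672688 [-0.88  0.44  0.45  1.76 -0.22  1.   -0.59]
```

View pics/w6.png

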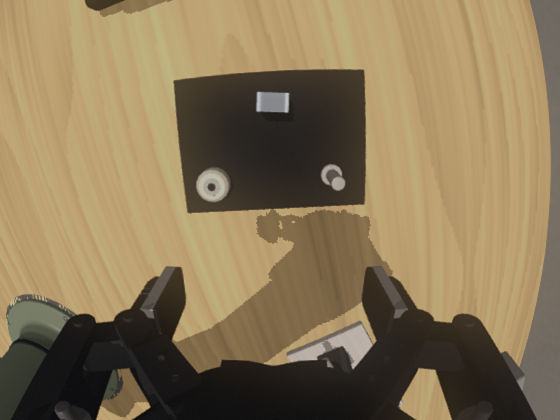

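```bash
python3 - <<'E'
from h import *
import pickle
s,f=pickle.load(open("w6.pkl","rb"))
cv2.imwrite("pics/w6a.png",cv2.resize(f["pixels"][80:130,240:305],None,fx=12,fy=12,interpolation=cv2.INTER_CUBIC))
E
```

```text
(no output)
```

View pics/w6a.png

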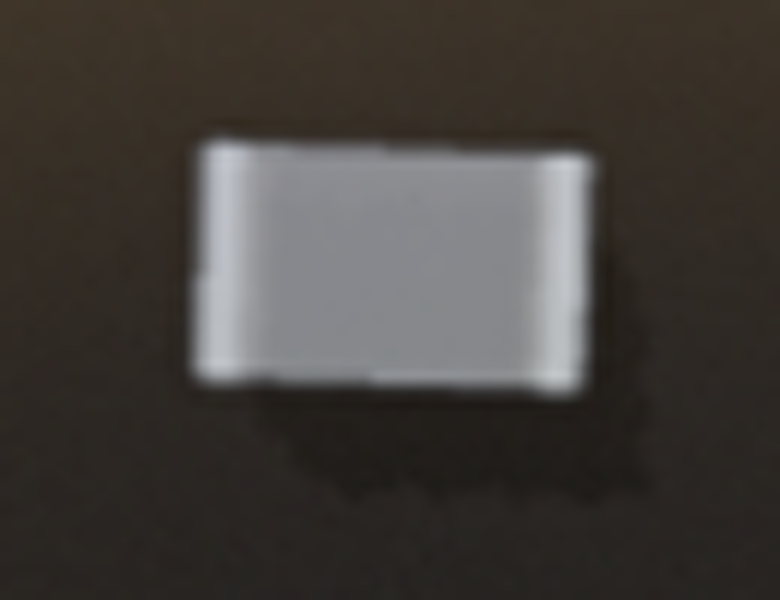

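```bash
python3 - <<'E'
exec(open("fit.py").read().split("# jig origin")[0])
s,f=pickle.load(open("w6.pkl","rb"))
P=np.array([(-.016,.01,.055),(.016,.01,.055),(.016,-.01,.055),(-.016,-.01,.055)])
uv=(np.array([(200,142),(595,155),(583,392),(193,380)])+.5)/12-.5+[240,80]
r=least_squares(lambda q:(wproj(f,s,W(q,P))-uv).ravel(),[.526,.325,-.24]);print(s["position"],np.degrees(s["tool_rot"]),r.x,np.degrees(r.x[2]),r.fun.round(1))
E
python3 go.py .526 .325 .1 76
```

```text
[0.50768148 0.24511455 0.24931305] [-1.79890291e+02  1.38173956e-01  7.59409222e+01] [ 0.5270088   0.32589834 -0.28038624] -16.064948196344655 [ 0.7  0.3 -0.8  0.2 -0.5 -0.2  0.7 -0.3]
t mm [ 83.6  -3.4 150.6] r deg [-0.02  0.05 -0.27]
[0.5088 0.2432 0.2507] [-1.7998e+02  5.0000e-02  7.5730e+01] [ 0.7 -0.   0.8] 9.15 0.08538315745672688 [-0.88  0.44  0.45  1.76 -0.22  1.   -0.59]
```

```bash
python3 go.py .5268 .325 .13 74; python3 -m creep '[{"rx":0,"ry":0,"rz":1.7,"tx":40,"ty":-4,"tz":30,"hand":-1},{"rx":0,"ry":0,"rz":1.7,"tx":84,"ty":-4,"tz":60,"hand":-1},{"rx":0,"ry":0,"rz":1.7,"tx":84,"ty":-4,"tz":100,"hand":-1},{"rx":0,"ry":0,"rz":1.7,"tx":84,"ty":-4,"tz":120,"hand":-1},{"rx":0,"ry":0,"rz":1.7,"tx":84,"ty":-4,"tz":120,"hand":-1},{"rx":0,"ry":0,"rz":1.7,"tx":84,"ty":-4,"tz":120,"hand":-1},{"rx":0,"ry":0,"rz":1.7,"tx":84,"ty":-4,"tz":120,"hand":-1}]' 25;python3 - <<'E'
from workcell import bot, viewer
import pickle
from h import *
s=bot.observe(); f=viewer.grab_frame("wrist"); pickle.dump((s,f),open("w7.pkl","wb"))
cv2.imwrite("pics/w7.png",f["pixels"])
E
python3 go.py .5268 .325 .13 74
```

```text
t mm [ 83.8  -2.6 120.6] r deg [-0.02  0.05  1.73]
[0.5088 0.2432 0.2507] [-1.7998e+02  5.0000e-02  7.5730e+01] [ 0.7 -0.   0.8] 9.15 0.08538315745672688 [-0.88  0.44  0.45  1.76 -0.22  1.   -0.59]
clock: 9.85
position: [0.5263, 0.3267, 0.1328]
tool_rot: [3.14, -0.002, 1.293]
force: [0.3, -0.7, 0.2]
grip_width: 0.0856
t mm [-1.7  1.1  2.8] r deg [ 0.08 -0.11  0.09]
[0.5262 0.3269 0.1328] [ 1.7992e+02 -1.1000e-01  7.4090e+01] [-0.8 -0.2  0.5] 9.9 0.08549272647051703 [-0.9   0.66  0.38  1.72 -0.32  0.82 -0.66]
```

View pics/w7.png

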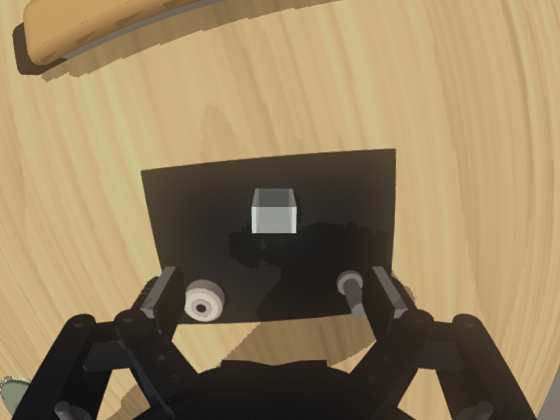

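```bash
python3 - <<'E'
from h import *
import pickle
s,f=pickle.load(open("w7.pkl","rb"))
cv2.imwrite("pics/w7a.png",cv2.resize(f["pixels"][175:245,240:310],None,fx=8,fy=8,interpolation=cv2.INTER_CUBIC))
E
```

```text
(no output)
```

View pics/w7a.png

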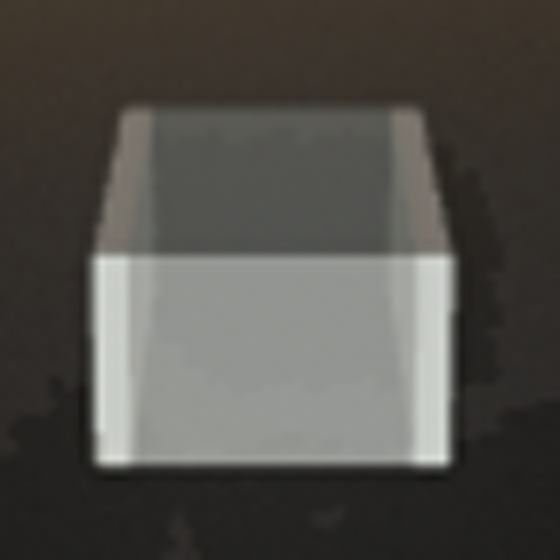

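```bash
python3 - <<'E'
exec(open("fit.py").read().split("# jig origin")[0])
s,f=pickle.load(open("w7.pkl","rb"))
P=np.array([(-.016,.01,.055),(.016,.01,.055),(.016,-.01,.055),(-.016,-.01,.055),(-.016,.01,.003),(.016,.01,.003)])
uv=(np.array([(92,255),(455,255),(452,466),(96,466),(125,107),(420,107)])+.5)/8-.5+[240,175]
r=least_squares(lambda q:(wproj(f,s,W(q,P))-uv).ravel(),[.526,.325,-.24]);print(s["position"],np.degrees(s["tool_rot"]),r.x,np.degrees(r.x[2]),r.fun.round(1))
E
```

```text
[0.5263112  0.32671449 0.13280972] [ 1.79919845e+02 -1.01931822e-01  7.40676230e+01] [ 0.52708688  0.32578198 -0.27784947] -15.91960174882687 [ 0.3  0.2 -0.3  0.1 -0.5 -0.4  0.5 -0.3 -0.   0.2  0.   0.2]
```

```bash
python3 go.py .5271 .3258 .016 74.08
```

```text
t mm [ -1.1   1.  116.8] r deg [ 0.08 -0.11  0.01]
[0.5262 0.3269 0.1328] [ 1.7992e+02 -1.1000e-01  7.4090e+01] [-0.8 -0.2  0.5] 9.9 0.08549272647051703 [-0.9   0.66  0.38  1.72 -0.32  0.82 -0.66]
```

```bash
python3 -m creep '[{"rx":0,"ry":0,"rz":0,"tx":-1,"ty":1,"tz":20,"hand":-1},{"rx":0,"ry":0,"rz":0,"tx":-1,"ty":1,"tz":50,"hand":-1},{"rx":0,"ry":0,"rz":0,"tx":-1,"ty":1,"tz":80,"hand":-1},{"rx":0,"ry":0,"rz":0,"tx":-1,"ty":1,"tz":105,"hand":-1},{"rx":0,"ry":0,"rz":0,"tx":-1,"ty":1,"tz":115,"hand":-1},{"rx":0,"ry":0,"rz":0,"tx":-1,"ty":1,"tz":115,"hand":-1},{"rx":0,"ry":0,"rz":0,"tx":-1,"ty":1,"tz":115,"hand":-1}]' 25;python3 - <<'E'
from workcell import bot, viewer
import pickle
from h import *
s=bot.observe(); f=viewer.grab_frame("wrist"); pickle.dump((s,f),open("w8.pkl","wb"))
cv2.imwrite("pics/w8.png",f["pixels"])
E
python3 go.py .5271 .3258 .016 74.08
```

```text
clock: 10.6
position: [0.5268, 0.326, 0.0175]
tool_rot: [3.14, -0.001, 1.294]
force: [0.0, 0.4, 0.7]
grip_width: 0.0856
t mm [-0.3  0.3  1.7] r deg [ 0.08 -0.09  0.05]
[0.5268 0.3262 0.0177] [ 1.7992e+02 -9.0000e-02  7.4130e+01] [0.6 0.2 1. ] 10.65 0.08529153983879284 [-0.85  0.82  0.3   1.76 -0.38  0.62 -0.6 ]
```

View pics/w8.png

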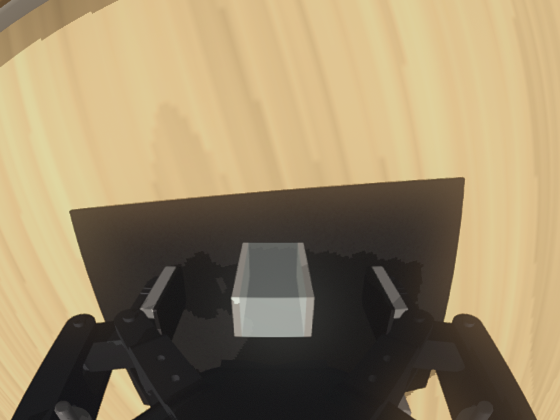

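The guide is centred between the pads, at columns 233–314 with the pads at ~163 and ~388. Closing now.

```bash
python3 -m creep '[{"rx":0,"ry":0,"rz":0,"tx":0,"ty":0,"tz":1,"hand":0.2},{"rx":0,"ry":0,"rz":0,"tx":0,"ty":0,"tz":1,"hand":0.2},{"rx":0,"ry":0,"rz":0,"tx":0,"ty":0,"tz":1,"hand":0.6},{"rx":0,"ry":0,"rz":0,"tx":0,"ty":0,"tz":1,"hand":1},{"rx":0,"ry":0,"rz":0,"tx":0,"ty":0,"tz":1,"hand":1},{"rx":0,"ry":0,"rz":0,"tx":0,"ty":0,"tz":1,"hand":1},{"rx":0,"ry":0,"rz":0,"tx":0,"ty":0,"tz":1,"hand":1},{"rx":0,"ry":0,"rz":0,"tx":0,"ty":0,"tz":1,"hand":1}]' 30;python3 - <<'E'
from workcell import bot, viewer
import pickle
from h import *
s=bot.observe(); f=viewer.grab_frame("wrist"); pickle.dump((s,f),open("w9.pkl","wb"))
cv2.imwrite("pics/w9.png",f["pixels"])
E
```

```text
clock: 11.45
position: [0.5261, 0.3259, 0.0154]
tool_rot: [3.141, -0.0, 1.294]
force: [-0.8, -0.8, 5.6]
grip_width: 0.0313
```

View pics/w9.png

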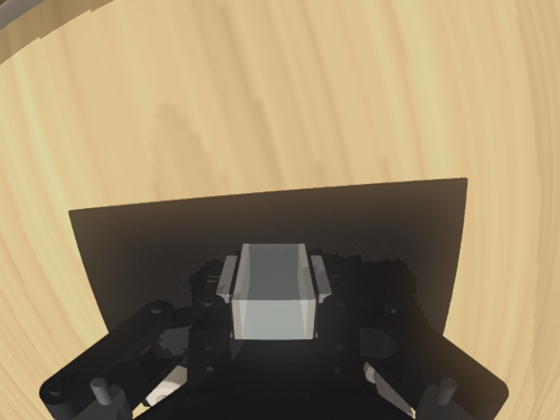

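```bash
python3 -m creep '[{"rx":0,"ry":0,"rz":0,"tx":0,"ty":0,"tz":-10,"hand":1},{"rx":0,"ry":0,"rz":0,"tx":0,"ty":0,"tz":-30,"hand":1},{"rx":0,"ry":0,"rz":0,"tx":0,"ty":0,"tz":-70,"hand":1},{"rx":0,"ry":0,"rz":0,"tx":0,"ty":0,"tz":-110,"hand":1},{"rx":0,"ry":0,"rz":0,"tx":0,"ty":0,"tz":-150,"hand":1},{"rx":0,"ry":0,"rz":0,"tx":0,"ty":0,"tz":-165,"hand":1},{"rx":0,"ry":0,"rz":0,"tx":0,"ty":0,"tz":-165,"hand":1}]' 30;python3 - <<'E'
from workcell import bot, viewer
import pickle
exec(open("fit.py").read().split("# jig origin")[0])
s=bot.observe(); f=viewer.grab_frame("wrist"); pickle.dump((s,f),open("w10.pkl","wb"))
cv2.imwrite("pics/w10.png",f["pixels"])
s,f=pickle.load(open("w5.pkl","rb"))
P=[(-.028,-.105,.084),(.028,-.105,.084),(.028,-.06,.084),(-.028,-.06,.084)]
for q in ([.5517,-.153,.26],): print(((wproj(f,s,W(q,P))-[80,55])*3.2).round())
E
python3 go.py .5517 -.153 .18 104.9
```

```text
clock: 12.2
position: [0.5268, 0.3262, 0.1827]
tool_rot: [3.139, -0.003, 1.294]
force: [0.4, 0.8, -1.4]
grip_width: 0.0319
[[691. 285.]
 [692. 109.]
 [547. 109.]
 [548. 285.]]
t mm [-4.537e+02  1.556e+02  3.000e-01] r deg [  0.05  -0.06 -30.76]
[0.5261 0.326  0.1808] [ 1.7996e+02 -7.0000e-02  7.4140e+01] [ 0.1  0.3 -1. ] 12.25 0.03149162859627695 [-0.92  0.6   0.41  1.68 -0.29  0.91 -0.68]
```

View pics/w10.png

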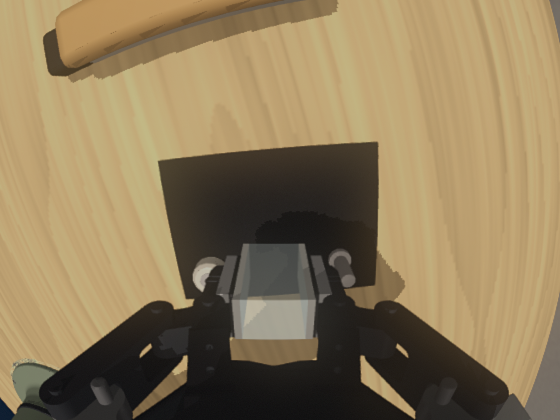

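The guide is held, at the same pixels as before lifting (233–316, 243–338). The predicted receiver top matches the picture, so the jig pose is confirmed. Carrying it over now.

```bash
python3 -m creep '[{"rx":0,"ry":0,"rz":-4,"tx":-30,"ty":10,"tz":0,"hand":1},{"rx":0,"ry":0,"rz":-8,"tx":-70,"ty":24,"tz":0,"hand":1},{"rx":0,"ry":0,"rz":-12,"tx":-115,"ty":40,"tz":0,"hand":1},{"rx":0,"ry":0,"rz":-16,"tx":-160,"ty":55,"tz":0,"hand":1},{"rx":0,"ry":0,"rz":-20,"tx":-205,"ty":70,"tz":0,"hand":1},{"rx":0,"ry":0,"rz":-23,"tx":-250,"ty":86,"tz":0,"hand":1},{"rx":0,"ry":0,"rz":-27,"tx":-290,"ty":100,"tz":0,"hand":1},{"rx":0,"ry":0,"rz":-30.8,"tx":-320,"ty":110,"tz":0,"hand":1}]' 30; python3 go.py .5517 -.153 .18 104.9
```

```text
clock: 13.05
position: [0.5433, -0.0151, 0.1788]
tool_rot: [-3.139, 0.0, 1.832]
force: [0.2, 0.5, -1.2]
grip_width: 0.0316
t mm [-135.4  -27.6   -1.1] r deg [-0.13  0.01  0.08]
[ 0.5433 -0.0151  0.1788] [-1.7987e+02  1.0000e-02  1.0498e+02] [ 0.2  0.5 -1.2] 13.05 0.03162158466593695 [-0.29  0.48  0.29  1.88 -0.18  0.81  0.35]
```

```bash
python3 -m creep '[{"rx":0,"ry":0,"rz":0,"tx":-40,"ty":-8,"tz":0,"hand":1},{"rx":0,"ry":0,"rz":0,"tx":-80,"ty":-16,"tz":0,"hand":1},{"rx":0,"ry":0,"rz":0,"tx":-115,"ty":-24,"tz":0,"hand":1},{"rx":0,"ry":0,"rz":0,"tx":-132,"ty":-27,"tz":0,"hand":1},{"rx":0,"ry":0,"rz":0,"tx":-132,"ty":-27,"tz":0,"hand":1},{"rx":0,"ry":0,"rz":0,"tx":-132,"ty":-27,"tz":0,"hand":1},{"rx":0,"ry":0,"rz":0,"tx":-132,"ty":-27,"tz":0,"hand":1},{"rx":0,"ry":0,"rz":0,"tx":-132,"ty":-27,"tz":0,"hand":1}]' 30; python3 go.py .5517 -.153 .0515 104.9;python3 - <<'E'
from workcell import bot, viewer
import pickle
from h import *
s=bot.observe(); f=viewer.grab_frame("wrist"); pickle.dump((s,f),open("w11.pkl","wb"))
cv2.imwrite("pics/w11.png",f["pixels"])
E
```

```text
clock: 13.85
position: [0.5522, -0.1455, 0.1798]
tool_rot: [-3.141, -0.001, 1.833]
force: [-0.5, -0.3, -0.6]
grip_width: 0.032
t mm [ -7.2  -2.4 128.3] r deg [-0.02 -0.03  0.11]
[ 0.5522 -0.1455  0.1798] [-1.7998e+02 -3.0000e-02  1.0501e+02] [-0.5 -0.3 -0.6] 13.85 0.03200049555443328 [-0.06  0.52  0.3   1.81 -0.19  0.85  0.59]
```

View pics/w11.png

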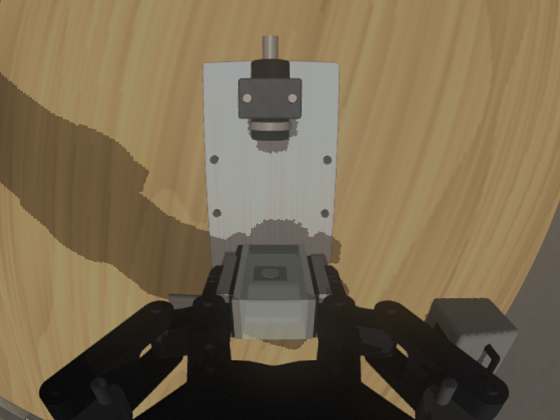

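```bash
python3 - <<'E'
exec(open("fit.py").read().split("# jig origin")[0])
s,f=pickle.load(open("w11.pkl","rb"))
q=[.5517,-.153,.26]
P=np.array([(-.065,.13,.012),(.065,.13,.012)]);uv=np.array([(203.3,63),(339.3,63)])
print(wproj(f,s,W(q,P)).round(1))
r=least_squares(lambda q:(wproj(f,s,W(q,P))-uv).ravel(),q);print(r.x,np.degrees(r.x[2]),r.fun.round(1))
for v in(63,160,213):pass
cv2.imwrite("pics/w11a.png",cv2.resize(f["pixels"][50:340,190:355],None,fx=2,fy=2,interpolation=cv2.INTER_CUBIC))
# line through hole midpoints on plate top
L=[watz(f,s,u,.012) for u in((214,159.5),(327.5,159.5),(217,213),(325,213))]
L=np.array(L);print(L.round(4)); 
q=r.x
print("in jig:",R.from_euler('z',-.26).apply(L-[.5517,-.153,0]).round(4))
E
```

```text
[[201.5  62.4]
 [339.1  62.3]]
[ 0.55281316 -0.15336397  0.25997376] 14.895399515290991 [-0.8  0.   0.8  0. ]
[[ 0.4898 -0.1334  0.012 ]
 [ 0.5968 -0.1048  0.012 ]
 [ 0.5045 -0.1867  0.012 ]
 [ 0.6109 -0.1581  0.012 ]]
in jig: [[-0.0548  0.0348  0.012 ]
 [ 0.0559  0.035   0.012 ]
 [-0.0543 -0.0204  0.012 ]
 [ 0.056  -0.0201  0.012 ]]
```

View pics/w11a.png

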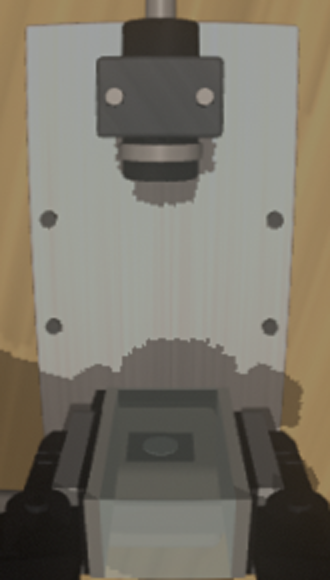

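```bash
python3 - <<'E'
exec(open("fit.py").read().split("# jig origin")[0])
inv=lambda p:R.from_euler('z',-.26).apply(np.array(p)-[.5522,-.1532,0]).round(4).tolist()
s,f=pickle.load(open("w5.pkl","rb"))
for c in((315,60),(455,52),(325,337),(460,333)): print(inv(watz(f,s,np.array(c)/3.2-.35+[80,55],.012)))
print("lens w5",inv(watz(f,s,np.array((208,205))/3.2-.35+[80,55],.065)))
s,f=pickle.load(open("w11.pkl","rb"))
print("lens bottom/top w11",inv(watz(f,s,np.array((160,180))/2-.25+[190,50],.080)),inv(watz(f,s,np.array((160,180))/2-.25+[190,50],.065)))
E
python3 go.py .5522 -.1532 .0515 104.9
```

```text
[0.055, 0.0357, 0.012]
[0.0547, -0.0196, 0.012]
[-0.0554, 0.0358, 0.012]
[-0.0551, -0.0193, 0.012]
lens w5 [0.0019, 0.0611, 0.065]
lens bottom/top w11 [0.0001, 0.0614, 0.08] [-0.0001, 0.0598, 0.065]
t mm [ -7.3  -2.  128.4] r deg [-0.01 -0.02  0.11]
[ 0.5522 -0.1456  0.1799] [-1.7999e+02 -2.0000e-02  1.0501e+02] [-1.   0.7 -0.3] 13.9 0.031536592006411936 [-0.06  0.52  0.3   1.81 -0.19  0.85  0.59]
```

```bash
python3 -m creep '[{"rx":0,"ry":0,"rz":0.1,"tx":-7,"ty":-2,"tz":10,"hand":1},{"rx":0,"ry":0,"rz":0.1,"tx":-7,"ty":-2,"tz":30,"hand":1},{"rx":0,"ry":0,"rz":0.1,"tx":-7,"ty":-2,"tz":55,"hand":1},{"rx":0,"ry":0,"rz":0.1,"tx":-7,"ty":-2,"tz":80,"hand":1},{"rx":0,"ry":0,"rz":0.1,"tx":-7,"ty":-2,"tz":105,"hand":1},{"rx":0,"ry":0,"rz":0.1,"tx":-7,"ty":-2,"tz":122,"hand":1},{"rx":0,"ry":0,"rz":0.1,"tx":-7,"ty":-2,"tz":128,"hand":1},{"rx":0,"ry":0,"rz":0.1,"tx":-7,"ty":-2,"tz":128,"hand":1}]' 30;  python3 -m creep '[{"rx":0,"ry":0,"rz":0,"tx":0,"ty":0,"tz":0,"hand":1},{"rx":0,"ry":0,"rz":0,"tx":0,"ty":0,"tz":0,"hand":1},{"rx":0,"ry":0,"rz":0,"tx":0,"ty":0,"tz":0,"hand":1}]' 30; python3 go.py .5522 -.1532 .0515 104.9;python3 - <<'E'
from workcell import bot, viewer
import pickle
from h import *
s=bot.observe(); f=viewer.grab_frame("wrist"); g=viewer.grab_frame("scene"); t=viewer.grab_frame("top"); pickle.dump((s,f,g,t),open("w12.pkl","wb"))
cv2.imwrite("pics/w12.png",f["pixels"])
cv2.imwrite("pics/s12.png",cv2.resize(g["pixels"][90:220,140:270],None,fx=4.5,fy=4.5,interpolation=cv2.INTER_CUBIC))
E
```

```text
clock: 14.7
position: [0.5516, -0.1541, 0.0513]
tool_rot: [-3.14, -0.0, 1.829]
force: [-0.7, -0.5, 0.6]
grip_width: 0.0317
clock: 15.0
position: [0.5525, -0.154, 0.0528]
tool_rot: [3.14, 0.0, 1.83]
force: [0.8, -0.7, 0.3]
grip_width: 0.0316
t mm [ 0.8 -0.1  1.3] r deg [ 0.06  0.03 -0.06]
[ 0.5525 -0.154   0.0528] [1.7994e+02 3.0000e-02 1.0484e+02] [ 0.8 -0.7  0.3] 15.0 0.03164886470002398 [ 0.01  0.7   0.22  1.87 -0.26  0.59  0.66]
```

View pics/w12.png

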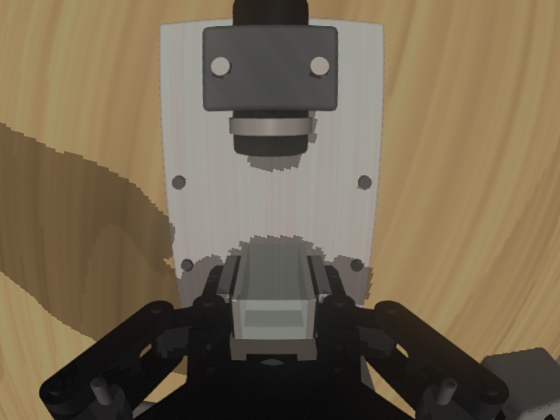

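View pics/s12.png

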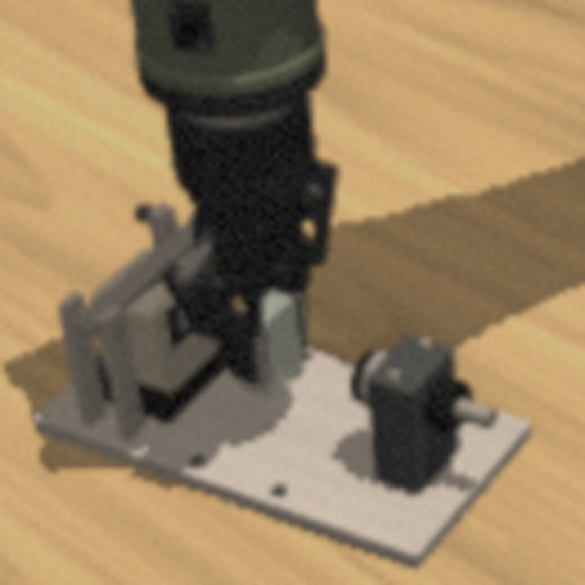

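```bash
python3 - <<'E'
exec(open("fit.py").read().split("# jig origin")[0])
s,f,g,t=pickle.load(open("w12.pkl","rb"))
Rt=R.from_euler('xyz',s["tool_rot"])
def tool(u,z): return (Rt.inv().apply(watz(f,s,u,z)-s["position"])*1e3).round(1)
print("lens top",tool((271,156),.08),"block top L/R",tool((203.5,108),.086),tool((338,108),.086),tool((205,28),.086),tool((337,28),.086))
print("plate",tool((161,25),.012),tool((383.5,26),.012),"holes",tool((178.5,182),.012),tool((364.5,182),.012),tool((187,265),.012),tool((356.5,265),.012))
zt=s["position"][2]+.0136+.026
for u in((232,340),(316,340),(237,300),(314,300)): print("guide top",tool(u,zt))
print(wproj(f,s,W([.5525,-.154,.26],np.array([(-.016,.01,zt),(.016,.01,zt),(.016,-.01,zt),(-.016,-.01,zt)]))).round(1))
cv2.imwrite("pics/w12a.png",cv2.resize(f["pixels"][225:375,210:340],None,fx=4,fy=4,interpolation=cv2.INTER_CUBIC))
E
```

```text
lens top [ 62.1   0.1 -27.2] block top L/R [ 79.9 -22.6 -33.2] [ 79.8  22.6 -33.2] [107.7 -21.9 -33.3] [107.6  22.1 -33.2]
plate [130.5 -63.5  40.7] [129.7  64.   40.8] holes [ 36.3 -55.7  40.7] [36.2 55.2 40.9] [-19.4 -55.6  40.8] [-19.4  55.3  40.9]
guide top [-11.2 -16.2 -39.6]
guide top [-11.3  18.6 -39.6]
guide top [  9.5 -12.9 -39.6]
guide top [  9.5  16.5 -39.6]
[[229.  299. ]
 [312.9 299. ]
 [309.9 338.1]
 [232.5 338. ]]
```

View pics/w12a.png

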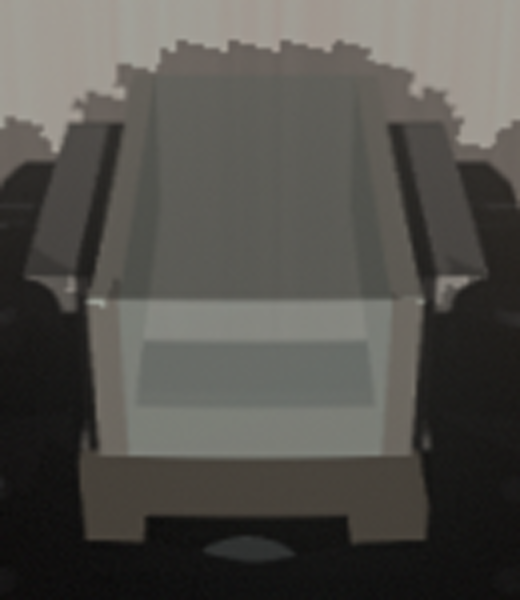

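Measured against the lens in the same picture, the guide sits about 1.2 mm to jig +x, 0.8 mm towards the receiver and ~0.7 mm high. I'll make a small correction.

```bash
python3 -m creep '[{"rx":0,"ry":0,"rz":0,"tx":0.8,"ty":-1.0,"tz":0.6,"hand":1},{"rx":0,"ry":0,"rz":0,"tx":0.8,"ty":-1.0,"tz":0.6,"hand":1},{"rx":0,"ry":0,"rz":0,"tx":0.8,"ty":-1.0,"tz":0.6,"hand":1},{"rx":0,"ry":0,"rz":0,"tx":0.8,"ty":-1.0,"tz":0.6,"hand":1},{"rx":0,"ry":0,"rz":0,"tx":0.8,"ty":-1.0,"tz":0.6,"hand":1}]' 30; python3 - <<'E'
from workcell import bot, viewer
import pickle
exec(open("fit.py").read().split("# jig origin")[0])
for i in range(3):
    s=bot.observe(); f=viewer.grab_frame(["wrist","scene","top"][i]); print(s["position"].round(4),np.degrees(s["tool_rot"]).round(2),s["grip_width"],s["force"].round(1))
    if i==0: w=f;cv2.imwrite("pics/w13.png",f["pixels"])
    if i==1: g=f
    if i==2: t=f
cv2.imwrite("pics/s13.png",cv2.resize(g["pixels"][130:190,165:245],None,fx=9,fy=9,interpolation=cv2.INTER_CUBIC))
cv2.imwrite("pics/t13.png",t["pixels"])
p=np.array([(x,y,.065+z) for z in(.026,-.026) for x,y in((.016,.01),(.016,-.01),(-.016,.01))])
print(((proj(g,W([.5515,-.1525,.26],p))-[165,130])*9).round())
# lens & receiver references
print("lamp top corners pred",((proj(g,W([.5515,-.1525,.26],np.array([(.022,.08,.086),(-.022,.08,.086)])))-[165,130])*9).round())
E
```

```text
clock: 15.65
position: [0.5509, -0.1534, 0.0515]
tool_rot: [-3.142, 0.0, 1.83]
force: [-0.2, 0.5, -0.9]
grip_width: 0.0316
[ 0.5509 -0.1534  0.0515] [-180.      0.    104.83] 0.03161969874020061 [-0.2  0.5 -0.9]
[ 0.5509 -0.1534  0.0515] [-180.      0.    104.83] 0.032018989963861454 [ 0.5 -0.3  0. ]
[ 0.5509 -0.1534  0.0515] [-180.      0.    104.83] 0.03206284517755266 [ 0.8  1.  -0.7]
[[304. 294.]
 [243. 274.]
 [368. 233.]
 [323. 442.]
 [264. 422.]
 [385. 380.]]
lamp top corners pred [[511. 393.]
 [595. 305.]]
```

View pics/s13.png

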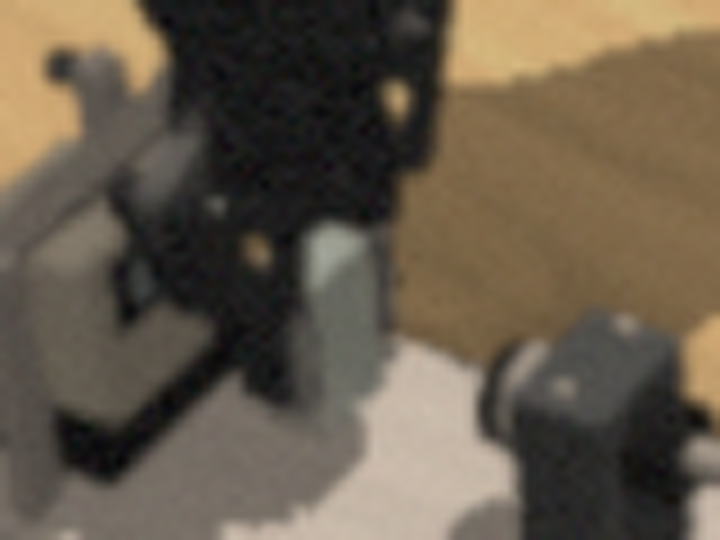

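View pics/w13.png

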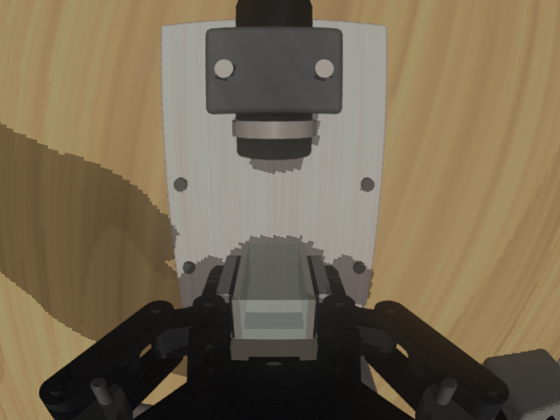

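View pics/t13.png

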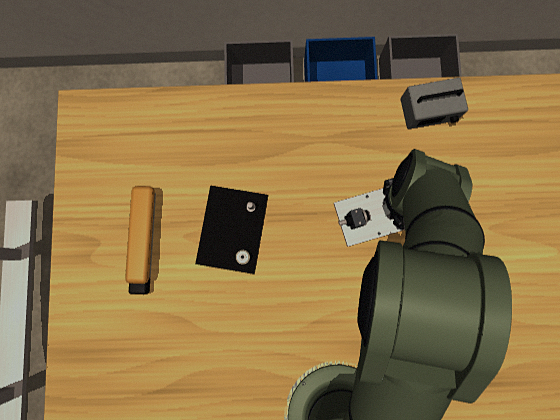

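The lens centre (col 274) and guide centre (col 274) now line up. The scene view agrees with the predicted guide corners, the pose is steady, and the mat items and armrest are where they were.

```bash
python3 - <<'E'
from workcell import bot
s=bot.observe(); print(s["clock"],s["position"],s["qd"].round(3),s["grip_width"]); print(bot.job_done())
E
```

```text
15.8 [ 0.55094527 -0.15343307  0.05147856] [-0.     0.     0.     0.001  0.     0.     0.001] 0.031665861554709934
the job is handed in; nothing more can be done
None
```

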